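# Clamp up wood blanks in the block vise

### The job

Clamp all the square wood blanks that lie loose on the table together in the block vise: press the rocker lock over to free, put away the gouge lying on the vise bed in the tool tray, and set the blanks flat on the bed between the jaws in one straight row down its middle, side by side with their long sides across the vise. Crank the jaw up tight against the row, then press the rocker back over to locked; never turn the crank while the rocker is at locked. Leave everything else on the table where it is.

Things in the scene. Friction and masses are not known exactly. Their poses are not given: they have to be found in the camera images.
- vise: Grey vise, fixed. Origin on the table; x runs along the bed from moving to fixed jaw, y across it, z up. Bed top 16 mm up, x -110..150, y -60..60. Fixed jaw (steel): face at x = 120 mm, top 49 mm up. Moving jaw: face at x = -66 mm + jaw value, 22 thick, top 47 up. Both 100 wide. On the -y side: gear head (x -80..10, y -170..-104, top 66 up), rocker lock at (95, -135)
- jaw_face (a point): Centre of the moving jaw's clamping face, 32 mm above the table; axes as the vise (x towards the fixed jaw)
- jaw (a joint): How far the moving jaw has slid towards the fixed jaw, m: 0 fully open, at most 0.104. Driven by the crank, 8 mm per radian (50 mm a turn)
- crank (a joint): Crank angle, rad, 0 (jaw open) to 13; grows as the crank turns clockwise seen from above, which closes the jaw. Friction holds it where it is left; about 2.5 N at the knob turns it; 7 to 15 N with the jaw against the row is tight
- crank_axis (a point): Point on the crank's upright axis, 105 mm above the table (vise x = -35 mm, y = -135 mm)
- knob_grip (a point): Crank knob: upright round wooden knob 18 mm thick, 42 mm from the crank's axis, from 80 to 118 mm above the table, turning freely on its pin, above a flat steel arm whose top is 78 mm up. This point is on the knob's axis, 105 mm up; grip it here from above
- lock (a joint): Rocker lock, a black seesaw paddle 88 mm long (across the vise, along its y), 26 mm wide, pivoted at its middle 55 mm above the table. +0.3 rad: locked, the end next to the bed is down. -0.3 rad: free, the outer end is down. Over-centre spring: it snaps to the nearer stop; about 3 N on the raised end turns it, and it must be carried past 0
- lock_in (a point): Top of the rocker lock near its end next to the bed (34 mm from the pivot); press it down to lock
- lock_out (a point): Top of the rocker lock near its outer end (34 mm from the pivot); press it down to free the crank
- gouge: Palm gouge left lying on the vise bed: dark wooden handle 40 mm long and 24 mm thick (grip it there), then a thin steel shank out to 88 mm in front of the origin. Origin at the middle of the handle, 12 mm above what it lies on; x along the shank
- tray: Open wooden tool tray 200 x 100 x 30 mm with 5 mm walls and floor, on the left, fixed. Origin under its centre, x along its length
- tray_in (a point): Centre of the tray's inner floor, axes as the tray
- blank1: Plain wood blank, 50 mm long (along its y) and 32 mm square, about 50 g, lying on a long side. Three to five such blanks start on the table on the right; an absent one is None. Origin at its centre
- blank2: Plain wood blank, 50 mm long (along its y) and 32 mm square, about 50 g, lying on a long side. Three to five such blanks start on the table on the right; an absent one is None. Origin at its centre
- blank3: Plain wood blank, 50 mm long (along its y) and 32 mm square, about 50 g, lying on a long side. Three to five such blanks start on the table on the right; an absent one is None. Origin at its centre
- blank4: Plain wood blank, 50 mm long (along its y) and 32 mm square, about 50 g, lying on a long side. Three to five such blanks start on the table on the right; an absent one is None. Origin at its centre
- blank5: Plain wood blank, 50 mm long (along its y) and 32 mm square, about 50 g, lying on a long side. Three to five such blanks start on the table on the right; an absent one is None. Origin at its centre
- gouge_b: Bystander, leave alone: a second gouge like the first, lying on the table on the right beyond the blanks
- gouge_c: Bystander, leave alone: a third gouge, lying on the table on the far left
- ink: Bystander, leave alone: ink jar, 52 mm across, 75 mm tall, on the right, nearest the robot
- glue: Bystander, leave alone: small green bottle with a white cap, 44 mm across, 120 mm tall, on the far right
- pot: Bystander, leave alone: white cup, 72 mm across, 85 mm tall, on the left, nearest the robot
- phone: Bystander, leave alone: flat black phone 75 x 150 x 9 mm, far right
- brayer: Bystander, leave alone: ink roller: rubber roll 36 mm thick, 70 mm long, with a wooden handle, at the far side of the table
Things that resemble listed ones, but are neither listed nor needed, are in the scene too. Leave any green or red look-alike of the blank3 alone.

How it is judged:
By the outcome, as a careful person would: the job done as asked, in the order asked, and still so for the second after the job is handed in, with the robot touching nothing.
Of blank1, blank2, blank3, blank4, blank5 only 3 to 5 are there at a start; the rules pass over those that are not, and their reading is None.
At some moment in a run one of blank1, blank2, blank3, blank4, blank5, gouge may be knocked a few centimetres aside while the robot is not near it.
Once in a run the grip may slacken for a moment while it holds something.
It also fails if it takes over 210 s, if anything falls off the work surface, if the arm or the gripper's body presses on something with over 40 N, if the wrist force passes 120 N, or if a joint passes its speed limit or range.

### The arm

A 6-joint arm with a two-finger parallel gripper is mounted at the origin on the work surface. World frame = base frame: x ahead of the robot, y to its left, z up, the work surface at z = 0. Lengths are in mm, angles in degrees, forces in N, time in s.
With the tool pointing down it reaches from about 350 to 850 mm from the base axis. Payload 8.1 kg.
Tool frame: the origin (TCP) lies midway between the tips of the shut fingers; the grasp point (between the pads) lies 19 mm behind it (r.pinch_z is the distance from the TCP to the grasp point, in mm); z points along the fingers, y is the line along which they close (so a half turn about z gives the same grasp; the last joint's range is limited). The gripper opens to 85 mm and grips with 20 to 120 N. Pads are 22 mm wide; open, the fingers measure 114 mm over their backs; the gripper's body (76 mm by 85 mm) begins 54 mm behind the grasp point. The pads swing forward as they close: fully open they stand 13 mm farther back than shut.
Start: joints at [-70.669, 7.471, 85.268, -0, 87.261, -4.893], TCP at [246.209, -547.162, 231.292] pointing down, gripper open.
Joint ranges: [-169.43, 169.43], [-51.17, 129.36], [1.28, 143.12], [-76.62, 256.62], [0, 156.53], [-152.29, 152.29]. Speed limits (degrees/s): [136.94, 136.94, 159.86, 180, 180, 180].

### API

Orientations are given as [roll, pitch, yaw] about the fixed x, y, z axes, in that order (R = Rz(yaw) Ry(pitch) Rx(roll)).
In Python, from bench import sensors, optics, job, r gives the robot as it stands.
- The arm moves only by the tool play_rows, never from a script. Its argument "motion" is a list that holds one entry, the list of rows, each a list of 6 numbers: the shift along the tool's x, y, z in cm, then the turn, a rotation vector about the tool's x, y, z in degrees. In form: [[[x, y, z, ax, ay, az], ...]]. A call has 1 to 5 rows; each row is the pose to reach, as a shift and turn from the pose commanded when the call began, along the tool's axes at that moment; what a row does not reach only later rows make up. A row lasts 1/10 s, in which the tool goes at most 50 mm and 8.59 degrees, less where a joint would pass 70% of its speed; a pose out of reach is approached as far as the arm can. A call with a gripper value outside its range is refused whole. "jaw" is the opening, from 0 (shut) to 1 (fully open), set as the call begins (left out, the last holds). The fingers move at their own pace and stop on an object; "squeeze" is the grip in N (left out, the last holds). Time passes only in rows, so rows that repeat a pose let the fingers close. It gives the time, the measured TCP pose, the force, the opening and the grip force at its end, in the units of the state.
- sensors.sense(): the state, without advancing time (a new reading comes with each control period).
- optics.snapshot(name): name is "scene" or "top"; returns a dict with "pixels" (420x560x3 uint8, red, green, blue), "mtx" (3x3 intrinsics, pixels), "R" (3x3) and "t" (3): a world point X has camera coordinates R X + t. Camera axes: x right, y down, z forward; pixel columns grow to the right and rows downward; lengths in mm; the calibration is good to about 2 mm. A picture is of the moment at which its call begins. There is no depth.
- job.hand_in(): hands the job in; it is judged then, once.
The state is a dict: "time": time; "joint_pos": joint angles; "qd": joint speeds; "joint_efforts": joint torques, N m; "tool_pos": TCP position; "tcp_rot": TCP orientation; "ft_force": force on the tool from outside, world axes, zero at the start; "wrist_torque": the same for the moment, N m; "finger_gap": finger opening in mm; "grip_force": force on a finger pad.
Only numpy, scipy, OpenCV 4.12 (cv2) and the standard library are available. Lean on these libraries where they do the work, as an engineer would, in place of code of your own. Each camera call takes 0.05 s, during which the arm holds its last target. There are 200 camera calls.

## Working session

There is one attempt and no reset: what is moved stays moved. The work goes in short steps, Python scripts to look and compute and a tool call to move; the robot and the scene stay as the last step left them, time stands still between calls to the robot, and variables do not carry over. Pictures are saved under pics/ and viewed, at most 14 in all, crops included, and the job is handed in when it is done.

Besides the shell and the picture viewer there is one more tool, called after "Request:" as name([rows], argument=value, ...), one row to a line, values as JSON. play_rows: Moves the arm, as the interface text tells. Its arguments: {"type":"object","properties":{"motion":{"type":"array","items":{"type":"array","items":{"type":"array","items":{"type":"number"}}}},"jaw":{"type":"number"},"squeeze":{"type":"number"}},"required":["motion"]}

```bash
mkdir -p pics; ls
cat > h.py <<'E'
import numpy as np, cv2
from bench import sensors, optics, job, r
def snap(n,f=None):
    s=optics.snapshot(n)
    if f: cv2.imwrite('pics/'+f,cv2.resize(s['pixels'][:,:,::-1],None,fx=1.42,fy=1.42,interpolation=cv2.INTER_CUBIC))
    return s
def w(s,u,v,z):
    K,R,t=[np.array(s[k],float) for k in('mtx','R','t')]
    d=R.T@np.linalg.solve(K,[u,v,1]); c=-R.T@t
    return c+d*(z-c[2])/d[2]
def px(s,X):
    K,R,t=[np.array(s[k],float) for k in('mtx','R','t')]
    p=K@(R@np.array(X,float)+t); return p[:2]/p[2]
E
python3 - <<'E'
from h import *
a=snap('top','top0.png');b=snap('scene','scene0.png')
for s in(a,b): print(np.round(s['mtx'],1).tolist(),np.round(-np.array(s['R']).T@s['t']),np.round(s['R'],3).tolist())
print(sensors.sense())
E
```

```text
pics
[[481.3, 0.0, 269.2], [0.0, 481.3, 212.9], [0.0, 0.0, 1.0]] [ 241.  -49. 1443.] [[0.025, -1.0, -0.004], [-0.976, -0.024, -0.216], [0.216, 0.009, -0.976]]
[[404.3, 0.0, 278.4], [0.0, 404.3, 206.5], [0.0, 0.0, 1.0]] [1125. -681.  803.] [[0.727, 0.686, 0.022], [0.437, -0.438, -0.785], [-0.529, 0.58, -0.619]]
{'time': 0.1, 'joint_pos': array([-7.06701876e+01,  7.51397231e+00,  8.53239206e+01, -1.46947499e-03,
        8.72625798e+01, -4.89113023e+00]), 'qd': array([-0.10050117, -0.02748397, -0.13717186,  0.05367249, -0.05868535,
       -0.00336964]), 'joint_efforts': array([ 5.43287624e-04, -5.70950103e+01, -5.01943016e+01, -3.57442912e-05,
        8.11624748e-03, -2.99021292e-05]), 'tool_pos': array([ 246.01393719, -546.68345778,  230.30763163]), 'tcp_rot': array([-1.79899768e+02, -7.10423673e-03,  2.42210079e+01]), 'ft_force': array([-0.08537306, -0.19218607, -0.50839648]), 'wrist_torque': array([-0.01357423,  0.01645539,  0.02574873]), 'grip_force': 0.0, 'finger_gap': 85.23480959605816}
```

View pics/top0.png

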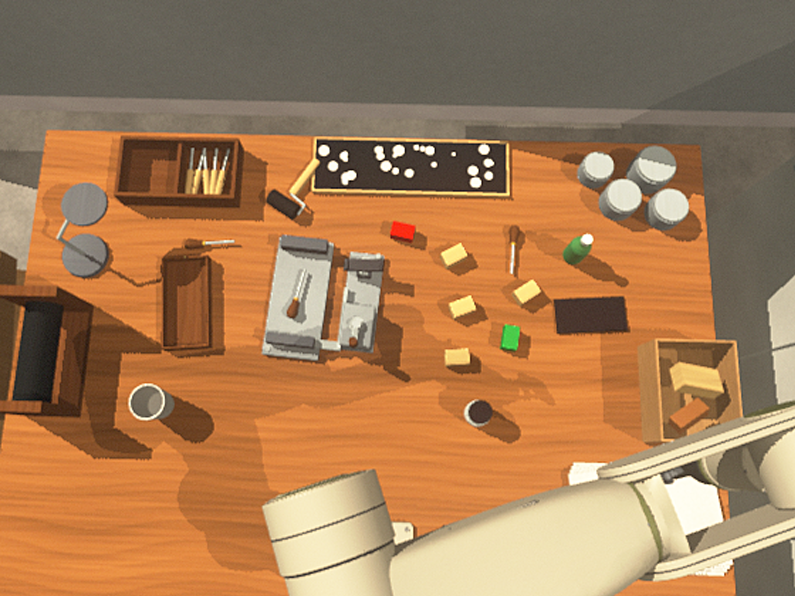

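View pics/scene0.png

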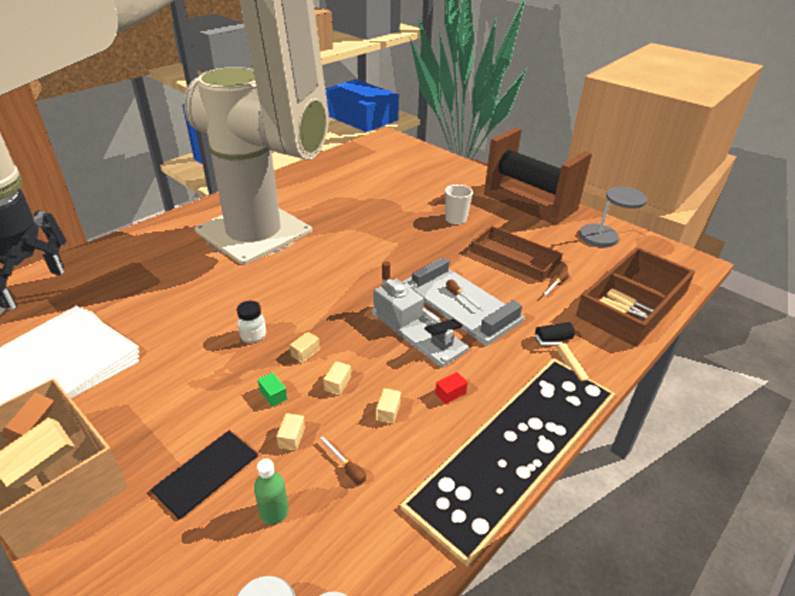

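The top view shows plain blanks at (454,254), (462,307), (527,292) and (457,357). The possible mix-ups are the red look-alike at (402,231), the green one at (510,338) and the offcuts in the crate at (695,380). The target gouge is on the bed at (297,295); the others are gouge_b at (513,248) and gouge_c at (208,243). I'll check close crops.

Run:
```python
from h import *
a=snap('top');b=snap('scene')
np.savez('s0.npz',**{'a_'+k:v for k,v in a.items()},**{'b_'+k:v for k,v in b.items()})
A=a['pixels'][155:260,180:285,::-1];B=b['pixels'][170:270,255:375,::-1]
A=cv2.resize(A,(590,590),interpolation=cv2.INTER_CUBIC);cv2.imwrite('pics/ca.png',A)
cv2.imwrite('pics/cb.png',cv2.resize(B,(720,600),interpolation=cv2.INTER_CUBIC))
for n,s in(('top',a),('scene',b)):
    h=cv2.cvtColor(s['pixels'],cv2.COLOR_RGB2HSV)
    m=cv2.inRange(h,(19,60,150),(32,160,255))
    N,l,st,c=cv2.connectedComponentsWithStats(m)
    for i in range(1,N):
        if 60<st[i,4]<800: print(n,st[i],c[i].round(1),np.round(w(s,*c[i],28)))
```

```text
top [204  97  20  40 140] [214.6 121.2] [845. 144.  28.]
top [143 119  15  17 122] [149.1 127.3] [820. 348.  28.]
top [220 124 139  14 245] [290.9 134.4] [807. -97.  28.]
top [311 171  18  16 159] [319.4 178.5] [ 665. -186.   28.]
top [362 197  18  16 163] [370.8 204.6] [ 587. -342.   28.]
top [316 208  19  16 165] [325.3 215. ] [ 552. -204.   28.]
top [313 245  18  11 167] [321.6 250.4] [ 444. -193.   28.]
top [472 256  37  19 474] [489.6 265. ] [ 413. -686.   28.]
top [530 293  30  13  70] [544.4 298.6] [ 320. -837.   28.]
top [477 304  52  20 108] [502.5 313.2] [ 275. -713.   28.]
top [480 308  54  33 240] [502.3 324.4] [ 244. -710.   28.]
top [512 370  48  20 105] [536.6 379.5] [  96. -794.   28.]
top [459 391  50  18 105] [478.9 400.3] [  37. -629.   28.]
top [201 403  25  17 184] [209.6 412.1] [-13. 115.  28.]
scene [225  23  69  22 545] [254.5  32.5] [-964. 1319.   28.]
scene [448  37  49  15 184] [470.4  43.1] [ 165. 2202.   28.]
scene [431  42  26   9  75] [442.   44.8] [  51. 2025.   28.]
scene [142  48  38  14 387] [160.4  53.7] [-1014.   606.    28.]
scene [418  50  54  17 180] [444.4  58.9] [ 189. 1770.   28.]
scene [192 107  19  12 136] [198.7 112.4] [-238.  282.   28.]
scene [470 148  18  10  89] [479.5 152. ] [775. 833.  28.]
scene [423 205  23  15 107] [434.5 212.7] [824. 363.  28.]
scene [205 234  19  15 145] [214.2 240.5] [ 441. -191.   28.]
scene [394 242  20  25 140] [403.7 253.9] [847. 136.  28.]
scene [282 253 120 141 422] [327.4 325.6] [ 839. -192.   28.]
scene [228 255  19  20 207] [238.2 263.1] [ 552. -203.   28.]
scene [265 274  17  22 211] [273.5 282.1] [ 663. -185.   28.]
scene [332 276 101 115 341] [380.5 335.7] [ 940. -130.   28.]
scene [195 291  19  23 261] [205.1 300.4] [ 586. -340.   28.]
```

View pics/ca.png

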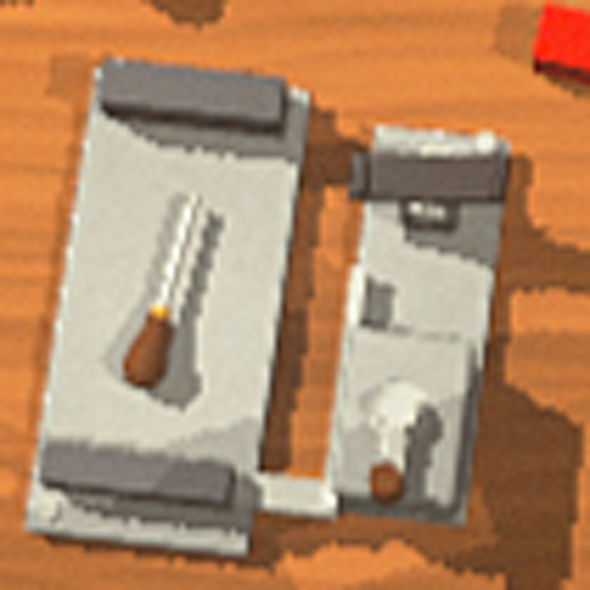

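View pics/cb.png

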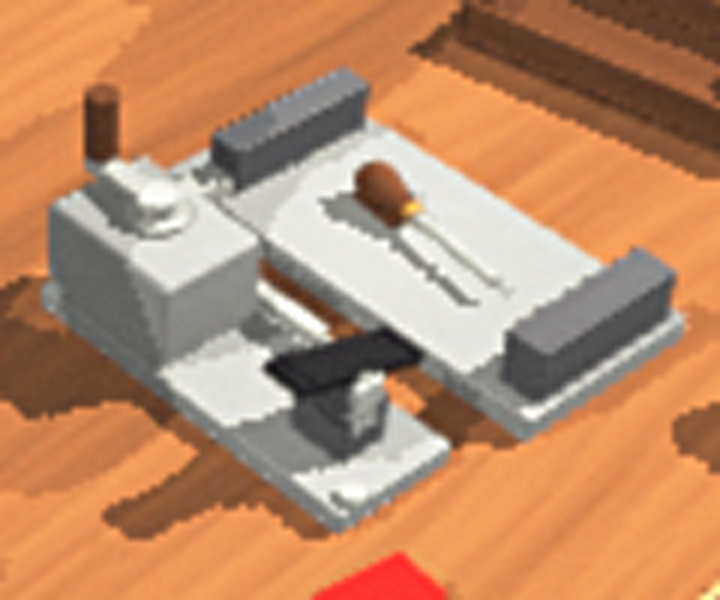

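The crops show the target gouge on the bed, with its handle at about (150,350) in the top crop. The knob is at (388,480) and the black rocker paddle at (430,175). The jaw is fully open. Next I'll fit the poses.

```bash
cat >> h.py <<'E'
from scipy.optimize import least_squares
from scipy.spatial.transform import Rotation as Ro
def T(p,X):
    c,s=np.cos(p[2]),np.sin(p[2]); X=np.array(X,float)
    return np.array([p[0]+c*X[0]-s*X[1],p[1]+s*X[0]+c*X[1],X[2] if len(X)>2 else 0])
def ymask(s):
    h=cv2.cvtColor(s['pixels'],cv2.COLOR_RGB2HSV); return cv2.inRange(h,(18,50,110),(34,175,255))
def fitblank(views,x0,y0,z=16,L=(32,50,32)):
    """silhouette IoU fit in both views; returns x,y,yaw(deg of blank y... box y is long),cost"""
    C=np.array([[i,j,k] for i in(-.5,.5) for j in(-.5,.5) for k in(-.5,.5)])*L+[0,0,z]
    F=8; ms=[]
    for s in views:
        c=px(s,[x0,y0,z]).round().astype(int); m=ymask(s)[c[1]-18:c[1]+19,c[0]-18:c[0]+19]
        n,l,st,_=cv2.connectedComponentsWithStats(m)
        ib=1+np.argmax([st[i,4]-30*0 for i in range(1,n)])
        ms.append((s,c-18,cv2.resize((l==ib).astype(np.uint8),None,fx=F,fy=F,interpolation=cv2.INTER_LINEAR)>0))
    def cost(p):
        e=0
        for s,o,m in ms:
            P=np.array([(px(s,T(p,q))-o+.5)*F for q in C])
            im=np.zeros(m.shape,np.uint8); cv2.fillConvexPoly(im,cv2.convexHull(P.astype(np.int32)),1)
            e+=(im.astype(bool)^m).sum()/F/F
        return e
    from scipy.optimize import minimize
    best=None
    for y in np.arange(0,180,15):
        q=minimize(cost,[x0,y0,np.radians(y)],method='Nelder-Mead',options=dict(initial_simplex=np.array([x0,y0,np.radians(y)])+np.array([[0,0,0],[6,0,0],[0,6,0],[0,0,.2]])))
        if best is None or q.fun<best.fun: best=q
    return *best.x[:2].round(1),(np.degrees(best.x[2])%180).round(1),round(best.fun,1)
E
python3 - <<'E'
from h import *
d=np.load('s0.npz'); a={k[2:]:d[k] for k in d if k[0]=='a'};b={k[2:]:d[k] for k in d if k[0]=='b'}
f=590/105
O=[]
for U,V,X in [(27,525,(-110,60,16)),(247,550,(-110,-60,16)),(310,92,(150,-60,16)),(388,475,(None,)),]:
    if X[0] is not None:O.append((a,((U+.5)/f-.5+180,(V+.5)/f-.5+155),X))
for U,V,X in [(523,427,(150,-60,16)),(685,317,(150,60,16)),(373,124,(-110,60,16)),(635,249,(120,50,49)),(510,342,(120,-50,49))]:
    O.append((b,((U+.5)/6-.5+255,(V+.5)/6-.5+170),X))
res=lambda p:np.concatenate([px(s,T(p,X))-uv for s,uv,X in O])
q=least_squares(res,[600,70,0],loss='soft_l1')
print(q.x[:2],np.degrees(q.x[2]));print(res(q.x).reshape(-1,2).round(1).tolist())
np.save('vise.npy',q.x)
for n,s,U,V,ff,o in(('a',a,388,470,f,(180,155)),('b',b,102,92,6,(255,170))):
    X=w(s,(U+.5)/ff-.5+o[0],(V+.5)/ff-.5+o[1],118); print('knob',X, T([0,0,-q.x[2]],X-[*q.x[:2],0]))
# gouge handle ends/shank tip
for s,U,V,z in((a,147,375,26),(a,158,315,26),(a,193,200,28)):
    print('gouge',w(s,(U+.5)/f-.5+180,(V+.5)/f-.5+155,z))
for s,U,V,z in((b,377,190,28),(b,412,212,28),(b,508,293,28)):
    print('gougeB',w(s,(U+.5)/6-.5+255,(V+.5)/6-.5+170,z))
for c in((664,-186),(586,-341),(552,-204),(442,-192)): print(fitblank([a,b],*c))
# tray: top-view rim corners (displayed/1.42)
for U,V in((165,255),(210,255),(212,348),(163,350)): print('tray',w(a,U/1.42-.2,V/1.42-.2,30)[:2].round())
E
```

```text
[546.56112345 146.53289606] -5.616337944471094
[[-0.4, -0.0], [0.1, 0.4], [0.9, -0.9], [0.8, -0.0], [0.6, 0.9], [-7.9, -5.6], [0.6, 0.2], [-1.1, -1.4]]
knob [460.38195323  19.2406742  118.        ] [ -73.30780213 -135.11522961  118.        ]
knob [454.58379069  22.06383225 118.        ] [ -79.35442391 -132.87307098  118.        ]
gouge [523.84022647 154.71229739  26.        ]
gouge [556.8658006  150.56909784  26.        ]
gouge [620.7245236  134.69825065  28.        ]
gougeB [531.00846404 152.81787822  28.        ]
gougeB [555.86669952 151.06203478  28.        ]
gougeB [631.09414605 133.25394056  28.        ]
(np.float64(663.2), np.float64(-185.5), np.float64(31.6), np.float64(189.8))
(np.float64(585.6), np.float64(-341.3), np.float64(38.6), np.float64(188.4))
(np.float64(550.3), np.float64(-203.6), np.float64(28.6), np.float64(167.3))
(np.float64(442.9), np.float64(-193.0), np.float64(7.6), np.float64(204.7))
tray [647. 436.]
tray [649. 339.]
tray [448. 318.]
tray [441. 421.]
```

Run:
```python
from h import *
d=np.load('s0.npz'); a={k[2:]:d[k] for k in d if k[0]=='a'};b={k[2:]:d[k] for k in d if k[0]=='b'}
for s,x,y in((a,321,250),(b,214,240)):
    h=cv2.cvtColor(s['pixels'],cv2.COLOR_RGB2HSV)
    for v in range(y-12,y+14,2): print(' '.join('%2d/%3d/%3d'%tuple(h[v,u]) for u in range(x-14,x+15,2)))
    print()
```

```text
12/183/219 13/179/228 13/181/225 14/179/226 13/181/213 13/180/213 13/178/225 13/179/227 13/179/229 14/177/231 13/177/232 14/181/233 14/178/229 14/179/231 13/183/227
13/178/195 12/172/194 13/175/213 14/187/206 12/177/194 14/185/200 13/181/220 12/174/218 13/179/220 13/185/215 12/178/216 13/178/219 12/178/218 13/183/220 13/184/219
12/176/199 13/177/199 12/182/198 12/178/193 13/176/196 13/185/196 13/183/224 13/184/227 14/182/224 14/181/221 13/181/222 13/181/220 13/179/219 13/176/219 13/177/217
13/184/198 13/177/200 12/180/211 12/179/202 12/181/206 13/181/206 13/179/201 12/184/198 13/190/199 13/179/228 13/184/225 13/187/226 13/182/227 13/180/228 13/184/225
13/181/189 13/183/191 13/185/187 16/155/227 19/142/246 19/143/246 19/140/248 20/141/244 20/137/249 24/122/253 24/118/252 22/130/251 13/186/225 13/182/226 14/183/227
13/183/194 12/174/195 12/179/195 17/149/212 22/132/250 22/133/249 22/130/248 22/125/249 22/131/248 22/132/248 22/129/249 20/131/250 12/189/169 13/183/227 13/174/221
12/177/192 13/183/192 12/176/198 20/134/231 22/127/249 21/131/248 21/135/247 21/135/246 21/128/247 21/132/247 
[... 2490 characters left out ...]
122/225 16/129/221 12/162/217 12/160/210
12/161/212 11/161/200 16/128/128 16/119/144 15/125/175 22/112/255 28/ 80/255 20/123/241 18/120/230 18/122/226 18/124/222 17/121/220 18/126/244 12/163/206 12/162/213
11/153/118 12/143/ 96 15/125/116 17/118/162 17/121/143 17/127/199 19/120/241 18/120/230 17/120/226 17/121/217 18/120/225 14/143/220 12/161/209 12/164/219 12/158/223
12/150/100 13/159/106 14/148/107 18/119/148 16/119/158 17/124/185 16/124/199 18/120/227 17/124/216 17/126/226 12/154/215 12/165/212 13/159/222 12/161/218 12/162/215
11/154/106 13/158/103 12/157/104 13/148/105 18/120/147 17/121/189 17/125/180 17/121/221 16/123/219 12/160/209 11/163/220 13/161/220 13/155/240 12/161/218 11/164/209
```

```bash
sed -i 's/(18,50,110),(34,175,255)/(15,50,115),(34,156,255)/; s/,interpolation=cv2.INTER_LINEAR)>0/,interpolation=cv2.INTER_NEAREST)>0/' h.py
cat >> h.py <<'E'
def plan(x,y,z,yaw,ps=None):
    """shift (tool cm) & turn from current measured pose to down pose x,y,z,yaw(deg)"""
    s=ps or sensors.sense(); R0=Ro.from_euler('xyz',s['tcp_rot'],degrees=True)
    R1=Ro.from_euler('xyz',[180,0,yaw],degrees=True)
    return np.r_[R0.inv().apply(np.array([x,y,z])-s['tool_pos'])/10,(R0.inv()*R1).as_rotvec(degrees=True)].round(2).tolist()
V=lambda *X: T(np.load('vise.npy'),X)
E
python3 - <<'E'
from h import *
d=np.load('s0.npz'); a={k[2:]:d[k] for k in d if k[0]=='a'};b={k[2:]:d[k] for k in d if k[0]=='b'}
f=590/105;O=[]
for U,W,X in [(27,525,(-110,60,16)),(247,550,(-110,-60,16)),(310,92,(150,-60,16))]: O.append((a,((U+.5)/f-.5+180,(W+.5)/f-.5+155),X))
for U,W,X in [(523,427,(150,-60,16)),(685,317,(150,60,16)),(635,249,(120,50,49)),(510,342,(120,-50,49))]: O.append((b,((U+.5)/6-.5+255,(W+.5)/6-.5+170),X))
res=lambda p:np.concatenate([px(s,T(p,X))-uv for s,uv,X in O])
q=least_squares(res,[546,146,-.1]);print(q.x[:2],np.degrees(q.x[2]),res(q.x).reshape(-1,2).round(1).tolist()); np.save('vise.npy',q.x)
for s,U,W,ff,o in((a,388,470,f,(180,155)),(b,102,92,6,(255,170))):
    X=w(s,(U+.5)/ff-.5+o[0],(W+.5)/ff-.5+o[1],118); print('knob',T([0,0,-q.x[2]],X-[*q.x[:2],0]))
for c in((664,-186),(586,-341),(552,-204),(442,-192)): print(*fitblank([a,b],*c))
print('lock_out',V(95,-169),'lock_in',V(95,-101),'axis',V(-35,-135))
yaw=np.degrees(q.x[2]); print(yaw, 'to lock_out', plan(*V(95,-169)[:2],110,yaw))
E
```

```text
[545.93067259 146.30515117] -5.306872780428013 [[-0.2, 0.3], [0.4, 0.5], [0.7, -0.8], [0.9, -0.2], [0.4, 0.6], [0.5, -0.0], [-1.1, -1.5]]
knob [ -73.42982741 -134.43223251  118.        ]
knob [ -79.46425073 -132.15744782  118.        ]
663.1 -185.1 29.8 55.4
585.1 -341.4 34.9 48.6
549.2 -203.8 23.8 48.2
442.1 -193.5 4.4 51.3
lock_out [624.89265113 -30.7570016    0.        ] lock_in [631.18197294  36.95152394   0.        ] axis [498.59454262  15.12096463   0.        ]
-5.306872780428013 to lock_out [55.72, -31.51, 12.1, -0.07, 0.01, 29.53]
```

Request:
play_rows([
  [[0, 0, 0, 0, 0, 8], [0, 0, 0, 0, 0, 16], [0, 0, 0, 0, 0, 24], [0, 0, 0, 0, 0, 29.5], [0, 0, 0, 0, 0, 29.5]],
], jaw=0)

```text
time: 0.7
tool_pos: [246.2, -547.0, 231.0]
tcp_rot: [-180.0, 0.0, -5.4]
ft_force: [-0.5, -0.8, 0.1]
finger_gap: 12.6
grip_force: 0.0
```

Request:
play_rows([
  [[12.7, -21.1, 0, 0, 0, 0], [12.7, -21.1, 0, 0, 0, 0], [12.7, -21.1, 0, 0, 0, 0], [12.7, -21.1, 0, 0, 0, 0], [12.7, -21.1, 0, 0, 0, 0]],
])

```text
time: 1.2
tool_pos: [393.0, -346.8, 231.3]
tcp_rot: [-180.0, -0.0, -5.1]
ft_force: [0.8, 0.7, 1.5]
finger_gap: -0.0
grip_force: 0.0
```

Request:
play_rows([
  [[12.7, -21.1, 0, 0, 0, 0], [12.7, -21.1, 0, 0, 0, 0], [12.7, -21.1, 0, 0, 0, 0], [12.7, -21.1, 0, 0, 0, 0], [12.7, -21.1, 0, 0, 0, 0]],
])

```text
time: 1.7
tool_pos: [538.9, -148.2, 231.4]
tcp_rot: [180.0, -0.0, -5.1]
ft_force: [0.7, -0.7, -0.4]
finger_gap: 0.2
grip_force: 0.0
```

Request:
play_rows([
  [[7.5, -12.7, 8, 0, 0, 0], [7.5, -12.7, 8, 0, 0, 0], [7.5, -12.7, 8, 0, 0, 0], [7.5, -12.7, 8, 0, 0, 0], [7.5, -12.7, 8, 0, 0, 0]],
])

```text
time: 2.2
tool_pos: [623.6, -28.5, 148.7]
tcp_rot: [-180.0, 0.2, -5.0]
ft_force: [-1.5, -0.4, 0.4]
finger_gap: 0.0
grip_force: 0.0
```

Run:
```python
from h import *
s=sensors.sense();print(s['tool_pos'],s['tcp_rot'],s['qd'].round(1));print(plan(*V(95,-169)[:2],90,-5.3))
```

```text
[623.64869191 -28.4842187  148.72053697] [-179.97642974    0.22931872   -4.95956433] [-3.1 -2.9 -0.2 -1.2  1.3 -1.1]
[0.17, 0.22, 5.87, -0.02, 0.23, 0.34]
```

Request:
play_rows([
  [[0, 0.2, 3.5, 0, 0, 0], [0, 0.2, 6, 0, 0, 0], [0, 0.2, 7, 0, 0, 0], [0, 0.2, 7.5, 0, 0, 0], [0, 0.2, 7.5, 0, 0, 0]],
])

```text
time: 2.7
tool_pos: [624.3, -33.5, 77.1]
tcp_rot: [180.0, -0.0, -5.3]
ft_force: [-0.9, 0.0, 0.6]
finger_gap: 0.1
grip_force: 0.0
```

Request:
play_rows([
  [[0, 0, 0.6, 0, 0, 0], [0, 0, 0.9, 0, 0, 0], [0, 0, 1.2, 0, 0, 0], [0, 0, 1.5, 0, 0, 0], [0, 0, 1.5, 0, 0, 0]],
])

```text
time: 3.2
tool_pos: [623.5, -32.5, 60.5]
tcp_rot: [-180.0, 0.1, -5.3]
ft_force: [-0.2, 0.6, -0.7]
finger_gap: 0.0
grip_force: 0.0
```

Request:
play_rows([
  [[0, 0, 0.3, 0, 0, 0], [0, 0, 0.6, 0, 0, 0], [0, 0, 0.9, 0, 0, 0], [0, 0, 1.1, 0, 0, 0], [0, 0, 1.1, 0, 0, 0]],
])

```text
time: 3.7
tool_pos: [624.5, -32.6, 52.7]
tcp_rot: [-180.0, -0.0, -5.3]
ft_force: [-9.5, 1.7, 17.9]
finger_gap: -0.2
grip_force: 8.4
```

Run:
```python
from h import *
b=snap('scene')
cv2.imwrite('pics/l1.png',cv2.resize(b['pixels'][150:270,255:375,::-1],(480,480),interpolation=cv2.INTER_CUBIC))
```

```text
(no output)
```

View pics/l1.png

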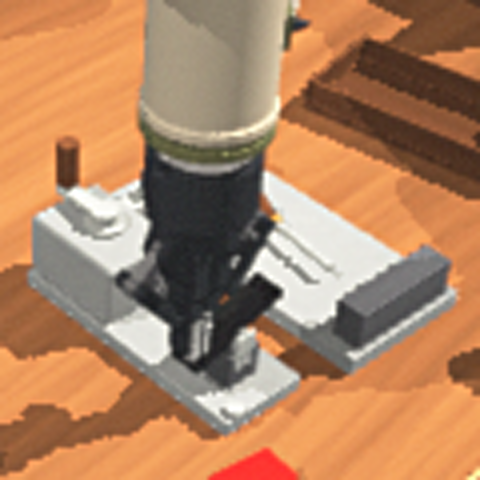

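The rocker's inner end is now raised at (270,285), so the lock is free. Next is the gouge.

Request:
play_rows([
  [[0, 0, -4, 0, 0, 0], [0, 0, -8, 0, 0, 0], [0, 0, -10, 0, 0, 0], [0, 0, -10, 0, 0, 0], [0, 0, -10, 0, 0, 0]],
], jaw=0.6)

```text
time: 4.25
tool_pos: [624.3, -32.8, 150.3]
tcp_rot: [180.0, -0.0, -5.3]
ft_force: [-0.2, 0.6, -1.1]
finger_gap: 51.6
grip_force: 0.0
```

Request:
play_rows([
  [[-2.5, -4.4, 0, 0, 0, 2], [-5, -8.8, 0, 0, 0, 4], [-7.5, -13.2, 0, 0, 0, 7], [-10.1, -17.6, 0, 0, 0, 7], [-10.1, -17.6, 0, 0, 0, 7]],
])

```text
time: 4.75
tool_pos: [535.8, 156.4, 147.7]
tcp_rot: [-180.0, 0.3, -12.0]
ft_force: [0.3, -0.1, 0.1]
finger_gap: 51.3
grip_force: 0.0
```

Run:
```python
from h import *
a=snap('top');b=snap('scene')
A=cv2.resize(a['pixels'][155:260,180:285,::-1],(400,400),interpolation=cv2.INTER_CUBIC)
B=cv2.resize(b['pixels'][165:275,260:370,::-1],(400,400),interpolation=cv2.INTER_CUBIC)
cv2.imwrite('pics/g.png',np.hstack([A,B]))
print(plan(540,152.5,60,-12.3))
```

```text
[0.22, -0.02, 8.83, 0.08, 0.16, 0.2]
```

View pics/g.png

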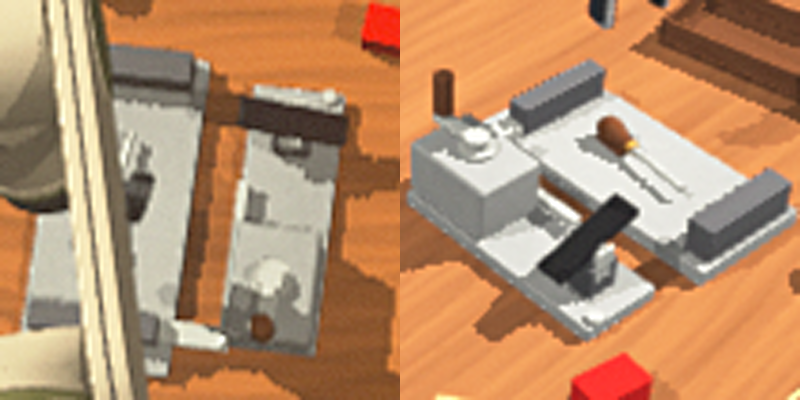

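The rocker sits firmly at free and the gouge hasn't moved, with its handle at (617,135). Descending to grip it.

Request:
play_rows([
  [[0.1, 0, 4, 0, 0, 0], [0.1, 0, 8, 0, 0, 0], [0.1, 0, 11, 0, 0, 0], [0.1, 0, 12.9, 0, 0, 0], [0.1, 0, 12.9, 0, 0, 0]],
])

```text
time: 5.35
tool_pos: [537.4, 149.3, 16.5]
tcp_rot: [179.8, 0.4, -12.4]
ft_force: [-0.3, -0.8, -0.7]
finger_gap: 51.0
grip_force: 0.0
```

Request:
play_rows([
  [[0, 0, 0, 0, 0, 0], [0, 0, 0, 0, 0, 0], [0, 0, 0, 0, 0, 0], [0, 0, 0, 0, 0, 0], [0, 0, 0, 0, 0, 0]],
], jaw=0, squeeze=50)

```text
time: 5.85
tool_pos: [542.0, 151.6, 22.8]
tcp_rot: [-180.0, -0.2, -12.3]
ft_force: [-0.7, -2.1, 5.2]
finger_gap: 23.2
grip_force: 51.5
```

Request:
play_rows([
  [[0, 0, -3, 0, 0, 0], [0, 0, -7, 0, 0, 0], [0, 0, -10, 0, 0, 0], [0, 0, -10, 0, 0, 0], [0, 0, -10, 0, 0, 0]],
])

```text
time: 6.35
tool_pos: [541.3, 151.8, 122.3]
tcp_rot: [-179.9, -0.1, -12.3]
ft_force: [-0.4, -0.6, -1.7]
finger_gap: 22.7
grip_force: 50.7
```

Run:
```python
from h import *
print(plan(512,375,110,5))
```

```text
[-7.61, -21.18, 1.23, -0.03, -0.12, -17.26]
```

Request:
play_rows([
  [[-1.6, -4.2, 0, 0, 0, -4], [-3.2, -8.5, 0, 0, 0, -8], [-4.8, -12.7, 0, 0, 0, -13], [-6.3, -17, 0, 0, 0, -17.3], [-7.6, -21.2, 0, 0, 0, -17.3]],
])

```text
time: 6.85
tool_pos: [509.6, 376.1, 118.9]
tcp_rot: [179.9, 0.2, 5.2]
ft_force: [1.6, 0.2, -0.2]
finger_gap: 22.8
grip_force: 50.7
```

Request:
play_rows([
  [[0, 0, 0, 0, 0, 0], [0, 0, 4, 0, 0, 0], [0, 0, 8, 0, 0, 0], [0, 0, 10, 0, 0, 0], [0, 0, 10, 0, 0, 0]],
])

```text
time: 7.35
tool_pos: [507.2, 372.0, 14.8]
tcp_rot: [179.7, 0.6, 5.0]
ft_force: [0.1, -0.4, -0.9]
finger_gap: 23.0
grip_force: 50.8
```

Run:
```python
from h import *
b=snap('scene','t1.png'); p=b['pixels'][100:240,300:440,::-1]
cv2.imwrite('pics/t1.png',cv2.resize(p,(500,500),interpolation=cv2.INTER_CUBIC));print(plan(512,375,13,5))
```

```text
[0.32, -0.17, 0.48, 0.18, 0.34, 0.01]
```

View pics/t1.png

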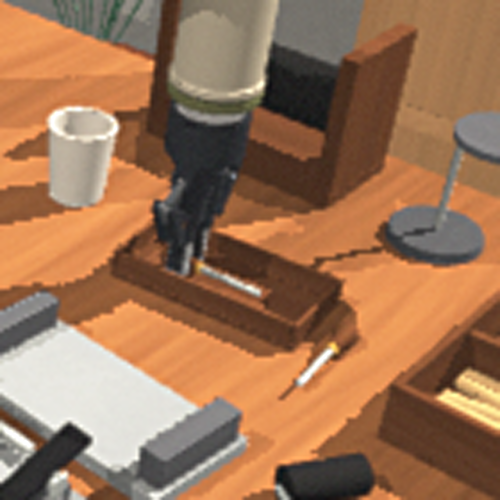

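The gouge is held over the tray floor, with its shank inside the tray at (230,280). Releasing it.

Request:
play_rows([
  [[0.1, -0.1, 0.3, 0, 0, 0], [0.1, -0.1, 0.6, 0, 0, 0], [0.1, -0.1, 0.8, 0, 0, 0], [0.1, -0.1, 0.8, 0, 0, 0], [0.1, -0.1, 0.8, 0, 0, 0]],
])

```text
time: 7.9
tool_pos: [512.6, 376.1, 13.8]
tcp_rot: [-180.0, -0.0, 5.0]
ft_force: [-0.1, 0.4, -1.4]
finger_gap: 22.9
grip_force: 50.7
```

Request:
play_rows([
  [[0, 0, 0, 0, 0, 0], [0, 0, 0, 0, 0, 0], [0, 0, 0, 0, 0, 0], [0, 0, 0, 0, 0, 0]],
], jaw=0.55)

```text
time: 8.3
tool_pos: [512.5, 376.0, 13.4]
tcp_rot: [-180.0, -0.0, 5.0]
ft_force: [-0.2, -0.9, -0.5]
finger_gap: 46.9
grip_force: 0.0
```

Request:
play_rows([
  [[0, 0, -4, 0, 0, 0], [0, 0, -8, 0, 0, 0], [0, 0, -12, 0, 0, 0], [0, 0, -16, 0, 0, -5], [0, 0, -16, 0, 0, -13]],
])

```text
time: 8.8
tool_pos: [515.9, 378.2, 181.8]
tcp_rot: [-179.8, -0.7, 18.2]
ft_force: [0.5, 0.4, 0.2]
finger_gap: 46.9
grip_force: 0.0
```

Request:
play_rows([
  [[0, 0, 0, 0, 0, -8], [0, 0, 0, 0, 0, -12], [0, 0, 0, 0, 0, -12], [0, 0, 0, 0, 0, -12]],
])

```text
time: 9.2
tool_pos: [512.4, 376.0, 173.2]
tcp_rot: [-180.0, 0.0, 29.9]
ft_force: [0.0, 0.6, 0.4]
finger_gap: 47.0
grip_force: 0.0
```

Run:
```python
from h import *
a=snap('top');b=snap('scene')
cv2.imwrite('pics/t2.png',np.hstack([cv2.resize(b['pixels'][140:220,320:420,::-1],(400,320)),cv2.resize(a['pixels'][160:240,100:200,::-1],(400,320))]))
for c in((664,-186),(586,-341),(552,-204),(442,-192)): print(*fitblank([a,b],*c))
s=sensors.sense();print(s['tool_pos'],s['tcp_rot']);print(plan(663,-185,170,30))
```

```text
663.0 -185.0 29.8 57.5
585.1 -341.1 34.7 49.1
549.1 -203.9 22.9 55.2
442.3 -193.1 6.5 61.6
[512.3582441  375.94354789 173.17101283] [-1.79999571e+02  1.26231529e-02  2.99189579e+01]
[-14.92, 56.13, 0.32, -0.0, 0.01, -0.08]
```

View pics/t2.png

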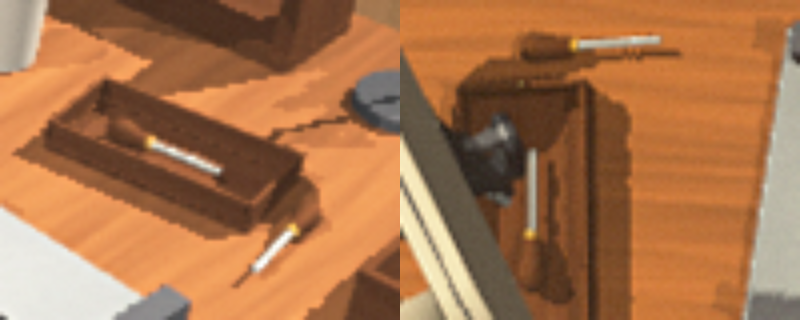

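The gouge lies in the tray, with its handle at (130,130) in the scene crop. Next is the first blank.

Request:
play_rows([
  [[-1.2, 4.7, 0, 0, 0, 0], [-2.4, 9.4, 0, 0, 0, 0], [-3.6, 14, 0, 0, 0, 0], [-4.8, 18.7, 0, 0, 0, 0], [-6, 23.4, 0, 0, 0, 0]],
], jaw=0.9)

```text
time: 9.8
tool_pos: [577.8, 141.6, 173.4]
tcp_rot: [180.0, -0.0, 30.0]
ft_force: [0.4, 0.5, -0.4]
finger_gap: 77.0
grip_force: 0.0
```

Request:
play_rows([
  [[-1.2, 4.7, 0, 0, 0, 0], [-2.4, 9.4, 0, 0, 0, 0], [-3.6, 14, 0, 0, 0, 0], [-4.8, 18.7, 0, 0, 0, 0], [-6, 23.4, 0, 0, 0, 0]],
])

```text
time: 10.3
tool_pos: [643.0, -91.2, 173.4]
tcp_rot: [180.0, -0.0, 29.9]
ft_force: [0.9, -0.3, -0.2]
finger_gap: 76.8
grip_force: 0.0
```

Request:
play_rows([
  [[-1.2, 4.7, 2, 0, 0, 0], [-2.4, 8, 5, 0, 0, 0], [-2.9, 9.3, 8, 0, 0, 0], [-2.9, 9.3, 11, 0, 0, 0], [-2.9, 9.3, 12, 0, 0, 0]],
])

```text
time: 10.8
tool_pos: [661.3, -184.2, 48.5]
tcp_rot: [-179.7, 0.2, 29.9]
ft_force: [-0.3, 0.3, 0.4]
finger_gap: 77.1
grip_force: 0.0
```

Run:
```python
from h import *
b=snap('scene')
print(*fitblank([b],663,-185))
s=sensors.sense();print(s['tool_pos'],s['tcp_rot']);print(plan(663,-185,3,30))
```

```text
663.2 -184.9 29.3 99.4
[ 661.25229288 -183.51270464   48.40074016] [-179.68607479    0.25659072   29.94343736]
[0.1, 0.24, 4.54, -0.31, 0.26, -0.06]
```

Request:
play_rows([
  [[0, 0.1, 0.5, 0, 0, 0], [0, 0.1, 2, 0, 0, 0], [0, 0.1, 3.5, 0, 0, 0], [0, 0.1, 4.5, 0, 0, 0], [0, 0.1, 4.9, 0, 0, 0]],
])

```text
time: 11.35
tool_pos: [663.4, -184.5, 2.2]
tcp_rot: [-179.9, 0.1, 30.0]
ft_force: [-0.4, 0.5, 0.6]
finger_gap: 76.8
grip_force: 0.0
```

Request:
play_rows([
  [[0, 0, 0, 0, 0, 0], [0, 0, 0, 0, 0, 0], [0, 0, 0, 0, 0, 0], [0, 0, 0, 0, 0, 0], [0, 0, 0, 0, 0, 0]],
], jaw=0.3, squeeze=50)

```text
time: 11.85
tool_pos: [665.0, -185.3, 4.9]
tcp_rot: [180.0, -0.0, 30.0]
ft_force: [0.1, 0.2, 1.5]
finger_gap: 49.3
grip_force: 53.6
```

Run:
```python
from h import *
s=sensors.sense();print(s['tool_pos'],s['tcp_rot'],s['finger_gap'],s['grip_force'])
yaw=np.degrees(np.load('vise.npy')[2])
s['tool_pos'][2]=130; t=V(102,0)
print(t,plan(*t[:2],130,yaw,s)); s['tcp_rot'][:]=[180,0,yaw]; print(plan(*t[:2],130,yaw,s))
```

```text
[ 664.98712983 -185.28455615    4.88882335] [ 1.79959865e+02 -3.21217823e-02  3.00254253e+01] 49.277109199635014 53.580729961395264
[647.4934609  136.87116846   0.        ] [14.61, -28.77, -0.01, 0.03, -0.04, 35.33]
[-4.72, -31.92, -0.0, 0.0, 0.0, 0.0]
```

Request:
play_rows([
  [[0, 0, -2, 0, 0, 0], [0, 0, -5, 0, 0, 8], [0, 0, -9, 0, 0, 16], [0, 0, -12.5, 0, 0, 24], [0, 0, -12.5, 0, 0, 32]],
])

```text
time: 12.35
tool_pos: [668.5, -186.5, 137.4]
tcp_rot: [179.8, -0.6, -2.3]
ft_force: [1.4, -0.4, 0.6]
finger_gap: 49.0
grip_force: 53.3
```

Request:
play_rows([
  [[0, 0, 0, 0, 0, 3.3], [0, 0, 0, 0, 0, 3.3]],
])

```text
time: 12.55
tool_pos: [664.7, -185.2, 129.7]
tcp_rot: [180.0, -0.0, -5.3]
ft_force: [-0.7, 0.2, -1.1]
finger_gap: 48.9
grip_force: 53.3
```

Request:
play_rows([
  [[-0.7, -4.5, 0, 0, 0, 0], [-1.4, -9, 0, 0, 0, 0], [-2.1, -13.5, 0, 0, 0, 0], [-2.8, -18, 0, 0, 0, 0], [-3.5, -22.5, 0, 0, 0, 0]],
])

```text
time: 13.05
tool_pos: [649.8, 43.8, 128.9]
tcp_rot: [180.0, 0.0, -5.2]
ft_force: [0.0, -0.2, -2.1]
finger_gap: 49.3
grip_force: 58.4
```

Request:
play_rows([
  [[-0.6, -4.5, 0, 0, 0, 0], [-1.2, -8, 0, 0, 0, 0], [-1.2, -9.4, 0, 0, 0, 0], [-1.2, -9.4, 4, 0, 0, 0], [-1.2, -9.4, 7, 0, 0, 0]],
])

```text
time: 13.55
tool_pos: [647.5, 137.1, 58.5]
tcp_rot: [180.0, -0.1, -5.1]
ft_force: [-0.7, 0.4, -0.4]
finger_gap: 49.3
grip_force: 58.6
```

Request:
play_rows([
  [[0, 0, 0, 0, 0, 0], [0, 0, 0, 0, 0, 0]],
])

```text
time: 13.75
tool_pos: [646.6, 136.1, 58.8]
tcp_rot: [180.0, 0.1, -5.3]
ft_force: [0.5, 0.4, 0.1]
finger_gap: 48.9
grip_force: 58.6
```

Run:
```python
from h import *
s=sensors.sense();print(s['tool_pos'],s['tcp_rot'],s['finger_gap'])
print(plan(*V(102,0)[:2],22,np.degrees(np.load('vise.npy')[2])))
```

```text
[646.60774977 136.0633657   58.8103239 ] [ 1.79962997e+02  1.17270014e-01 -5.26261243e+00] 48.853662187549205
[0.09, -0.09, 3.68, 0.04, 0.12, 0.04]
```

Request:
play_rows([
  [[0, -0.1, 1.2, 0, 0, 0], [0, -0.1, 2.4, 0, 0, 0], [0, -0.1, 3.2, 0, 0, 0], [0, -0.1, 3.7, 0, 0, 0], [0, -0.1, 3.7, 0, 0, 0]],
])

```text
time: 14.25
tool_pos: [654.4, 139.2, 35.3]
tcp_rot: [-179.8, -0.8, -5.2]
ft_force: [-22.1, -1.2, 55.0]
finger_gap: 48.9
grip_force: 97.0
```

Request:
play_rows([
  [[0, 0, 0, 0, 0, 0], [0, 0, 0, 0, 0, 0], [0, 0, 0, 0, 0, 0]],
], jaw=0.8)

```text
time: 14.55
tool_pos: [648.0, 137.7, 23.1]
tcp_rot: [-180.0, -0.1, -5.3]
ft_force: [-0.5, 0.9, -0.3]
finger_gap: 68.0
grip_force: 0.0
```

Request:
play_rows([
  [[0, 0, -3, 0, 0, 0], [0, 0, -7, 0, 0, 0], [0, 0, -11, 0, 0, 0], [0, 0, -11, 0, 0, -8], [0, 0, -11, 0, 0, -16]],
])

```text
time: 15.05
tool_pos: [648.7, 137.8, 134.5]
tcp_rot: [180.0, -0.2, 11.0]
ft_force: [0.1, -0.3, -0.2]
finger_gap: 68.8
grip_force: 0.0
```

Request:
play_rows([
  [[0, 0, 0, 0, 0, -8], [0, 0, 0, 0, 0, -12.3], [0, 0, 0, 0, 0, -12.3], [0, 0, 0, 0, 0, -12.3]],
])

```text
time: 15.45
tool_pos: [647.1, 137.7, 131.8]
tcp_rot: [-180.0, 0.0, 22.9]
ft_force: [-0.9, 0.2, -0.5]
finger_gap: 68.6
grip_force: 0.0
```

Run:
```python
from h import *
a=snap('top');b=snap('scene')
for c in((586,-341),(552,-204),(442,-192)): print(*fitblank([a,b],*c))
try: print('placed',*fitblank([b],*V(102,0)[:2],z=32),V(102,0))
except Exception as e: print(e)
s=sensors.sense();print(s['tool_pos'],s['tcp_rot']);print(plan(549,-204,130,23))
```

```text
585.0 -341.4 35.2 49.7
549.7 -204.2 22.4 46.2
442.4 -193.8 4.5 47.4
placed 632.5 143.3 177.1 42.0 [647.4934609  136.87116846   0.        ]
[647.18829498 137.72748847 132.0152568 ] [-1.79994123e+02  2.13567365e-02  2.29107906e+01]
[-22.35, 27.65, 0.21, -0.01, 0.02, -0.09]
```

Run:
```python
from h import *
a=snap('top');b=snap('scene')
B=b['pixels'][165:275,260:370].copy()
B=cv2.resize(B[:,:,::-1],(600,600),interpolation=cv2.INTER_CUBIC)
for X in((120,50,49),(120,-50,49),(150,60,16),(150,-60,16),(120,50,16),(120,-50,16)):
    p=(px(b,V(*X))+.5-[260,165])*600/110; cv2.circle(B,tuple(p.astype(int)),4,(0,0,255),1)
cv2.imwrite('pics/p1.png',B)
```

View pics/p1.png

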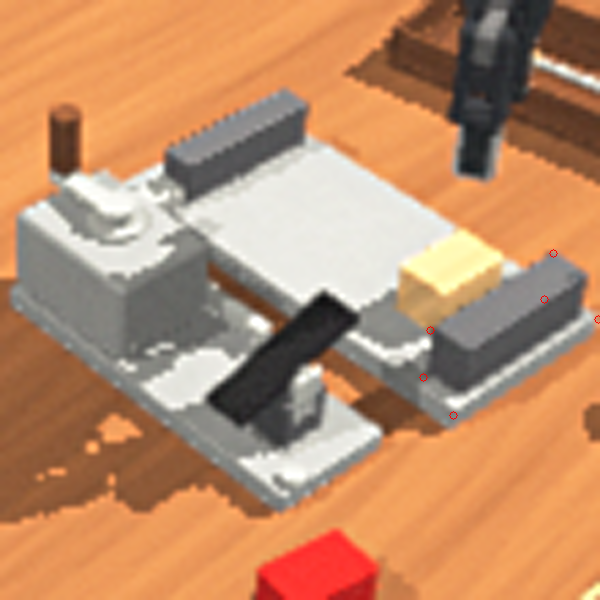

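The blank clipped the jaw on the way down and dropped flat on the bed at (450,280), short of the jaw. I'll regrip it to centre and square it.

Run:
```python
from h import *
s=sensors.sense(); yaw=np.degrees(np.load('vise.npy')[2]); s['tcp_rot'][:]=[180,0,yaw]; print(plan(*V(86.5,0)[:2],60,yaw,s), yaw-22.9)
```

```text
[-1.51, 0.09, 7.22, 0.0, 0.0, 0.0] -28.20687278042801
```

Request:
play_rows([
  [[0, 0, 0, 0, 0, 8], [0, 0, 0, 0, 0, 16], [0, 0, 0, 0, 0, 24], [0, 0, 0, 0, 0, 28.2], [0, 0, 0, 0, 0, 28.2]],
], jaw=0.85)

```text
time: 16.15
tool_pos: [647.3, 137.8, 132.3]
tcp_rot: [180.0, -0.0, -5.3]
ft_force: [-0.3, 0.1, -0.4]
finger_gap: 72.5
grip_force: 0.0
```

Request:
play_rows([
  [[-1.5, 0.1, 2, 0, 0, 0], [-1.5, 0.1, 5, 0, 0, 0], [-1.5, 0.1, 8, 0, 0, 0], [-1.5, 0.1, 10, 0, 0, 0], [-1.5, 0.1, 11, 0, 0, 0]],
])

```text
time: 16.65
tool_pos: [630.4, 137.9, 19.6]
tcp_rot: [180.0, 0.2, -5.1]
ft_force: [-0.3, -0.5, 0.1]
finger_gap: 72.8
grip_force: 0.0
```

Request:
play_rows([
  [[0, 0, 0, 0, 0, 0], [0, 0, 0, 0, 0, 0], [0, 0, 0, 0, 0, 0], [0, 0, 0, 0, 0, 0], [0, 0, 0, 0, 0, 0]],
], jaw=0.3, squeeze=40)

```text
time: 17.15
tool_pos: [632.9, 138.2, 23.3]
tcp_rot: [-180.0, -0.1, -5.2]
ft_force: [-0.4, -1.0, -0.6]
finger_gap: 49.2
grip_force: 41.8
```

Request:
play_rows([
  [[0.2, 0, 0, 0, 0, 0], [0.4, 0, 0, 0, 0, 0], [0.6, 0, 0, 0, 0, 0], [0.8, 0, 0, 0, 0, 0], [0.8, 0, 0, 0, 0, 0]],
])

```text
time: 17.65
tool_pos: [640.8, 137.5, 22.8]
tcp_rot: [-180.0, -0.0, -5.2]
ft_force: [-1.8, 0.1, 5.1]
finger_gap: 49.1
grip_force: 42.6
```

Request:
play_rows([
  [[0.1, 0, 0, 0, 0, 0], [0.2, 0, 0, 0, 0, 0], [0.3, 0, 0, 0, 0, 0], [0.4, 0, 0, 0, 0, 0], [0.4, 0, 0, 0, 0, 0]],
])

```text
time: 18.15
tool_pos: [644.4, 137.2, 22.8]
tcp_rot: [-180.0, -0.0, -5.2]
ft_force: [-3.4, 1.7, 7.3]
finger_gap: 49.0
grip_force: 42.7
```

Request:
play_rows([
  [[0, 0, 0, 0, 0, 0], [0, 0, 0, 0, 0, 0], [0, 0, 0, 0, 0, 0]],
], jaw=0.85)

```text
time: 18.45
tool_pos: [644.1, 137.0, 21.9]
tcp_rot: [180.0, 0.0, -5.2]
ft_force: [0.1, -0.6, -0.9]
finger_gap: 72.9
grip_force: 0.0
```

Request:
play_rows([
  [[0, 0, -3, 0, 0, 0], [0, 0, -7, 0, 0, 0], [0, 0, -11, 0, 0, 0], [0, 0, -11, 0, 0, -8], [0, 0, -11, 0, 0, -16]],
])

```text
time: 18.95
tool_pos: [645.8, 137.2, 135.0]
tcp_rot: [180.0, -0.3, 11.1]
ft_force: [0.9, -0.3, -1.0]
finger_gap: 72.7
grip_force: 0.0
```

Request:
play_rows([
  [[0, 0, 0, 0, 0, -8], [0, 0, 0, 0, 0, -12], [0, 0, 0, 0, 0, -12], [0, 0, 0, 0, 0, -12]],
])

```text
time: 19.35
tool_pos: [644.1, 137.1, 132.1]
tcp_rot: [-180.0, 0.0, 22.7]
ft_force: [0.1, -0.0, 0.1]
finger_gap: 72.7
grip_force: 0.0
```

```bash
cat >> h.py <<'E'
def inv(x,y):
    p=np.load('vise.npy'); return T([0,0,-p[2]],[x-p[0],y-p[1],0])[:2].round(1)
E
python3 - <<'E'
from h import *
a=snap('top');b=snap('scene')
for v in([a,b],[a],[b]): print(*fitblank(v,549,-204),*fitblank(v,442,-193))
q=fitblank([b],*V(99,0)[:2],z=32);print('placed',q,inv(*q[:2]))
s=sensors.sense();print(s['tool_pos'],s['tcp_rot']);print(plan(549.5,-204,130,23))
E
```

```text
549.7 -204.5 23.9 48.1 442.4 -193.9 3.6 45.7
550.9 -204.5 24.0 17.7 442.8 -193.9 2.1 14.8
548.5 -203.6 23.3 20.1 441.6 -193.7 8.8 24.8
placed (np.float64(641.6), np.float64(140.8), np.float64(8.6), np.float64(95.3)) [95.8  3.4]
[644.14971933 137.05761224 132.16872996] [-1.79997809e+02  7.19970820e-03  2.27191144e+01]
[-21.9, 27.8, 0.22, -0.0, 0.01, -0.28]
```

Request:
play_rows([
  [[-2.8, 3.5, 0, 0, 0, 0], [-5.6, 7, 0, 0, 0, 0], [-8.4, 10.5, 0, 0, 0, 0], [-11.2, 14.1, 0, 0, 0, 0], [-14, 17.6, 0, 0, 0, 0]],
])

```text
time: 19.95
tool_pos: [582.8, -81.1, 132.4]
tcp_rot: [180.0, -0.0, 22.8]
ft_force: [0.2, -0.8, -0.6]
finger_gap: 72.4
grip_force: 0.0
```

Request:
play_rows([
  [[-2.8, 3.5, 0, 0, 0, 0], [-5.6, 7, 0, 0, 0, 0], [-7.9, 10.2, 3, 0, 0, 0], [-7.9, 10.2, 6, 0, 0, 0], [-7.9, 10.2, 8, 0, 0, 0]],
], jaw=0.9)

```text
time: 20.45
tool_pos: [548.7, -205.4, 50.3]
tcp_rot: [-179.9, 0.1, 22.6]
ft_force: [-0.1, 0.1, -1.4]
finger_gap: 76.9
grip_force: 0.0
```

Request:
play_rows([
  [[0, 0, 1, 0, 0, -0.5], [0, 0, 2.4, 0, 0, -0.5], [0, 0, 3.6, 0, 0, -0.5], [0, 0, 4.4, 0, 0, -0.5], [0, 0, 4.8, 0, 0, -0.5]],
])

```text
time: 20.95
tool_pos: [550.1, -203.7, 3.6]
tcp_rot: [-180.0, 0.0, 23.3]
ft_force: [0.6, -0.4, 0.9]
finger_gap: 76.6
grip_force: 0.0
```

Request:
play_rows([
  [[0, 0, 0, 0, 0, 0], [0, 0, 0, 0, 0, 0], [0, 0, 0, 0, 0, 0], [0, 0, 0, 0, 0, 0], [0, 0, 0, 0, 0, 0]],
], jaw=0.3, squeeze=50)

```text
time: 21.45
tool_pos: [550.8, -204.4, 5.1]
tcp_rot: [179.9, -0.1, 23.3]
ft_force: [-0.8, -0.4, 3.5]
finger_gap: 49.1
grip_force: 53.0
```

Run:
```python
from h import *
s=sensors.sense();print(s['tool_pos'],s['tcp_rot'],s['finger_gap'],s['grip_force'])
yaw=np.degrees(np.load('vise.npy')[2])
s['tcp_rot'][:]=[180,0,yaw]; print(plan(*V(62.5,0)[:2],22,yaw,s))
```

```text
[ 550.82968308 -204.35865055    5.14749114] [ 1.79938915e+02 -6.02750712e-02  2.33225285e+01] 49.07611318995552 52.96105206012726
[2.52, -34.87, -1.69, 0.0, 0.0, 0.0]
```

Request:
play_rows([
  [[0, 0, -2, 0, 0, 0], [0, 0, -5, 0, 0, 8], [0, 0, -9, 0, 0, 16], [0, 0, -12.5, 0, 0, 24], [0, 0, -12.5, 0, 0, 28.6]],
])

```text
time: 21.95
tool_pos: [553.6, -205.8, 136.1]
tcp_rot: [179.8, -0.5, -5.6]
ft_force: [1.1, -0.5, 0.0]
finger_gap: 49.1
grip_force: 52.5
```

Request:
play_rows([
  [[0.4, -4.5, 0, 0, 0, 0], [0.7, -9, 0, 0, 0, 0], [1, -13.5, 0, 0, 0, 0], [1.3, -18, 0, 0, 0, 0], [1.6, -22.5, 0, 0, 0, 0]],
])

```text
time: 22.45
tool_pos: [586.6, 20.2, 129.3]
tcp_rot: [180.0, 0.0, -5.3]
ft_force: [0.9, 0.3, -0.4]
finger_gap: 49.4
grip_force: 52.5
```

Request:
play_rows([
  [[0.4, -4.5, 0, 0, 0, 0], [0.9, -9, 0, 0, 0, 0], [0.9, -12.4, 0, 0, 0, 0], [0.9, -12.4, 4, 0, 0, 0], [0.9, -12.4, 6, 0, 0, 0]],
])

```text
time: 22.95
tool_pos: [605.9, 142.6, 66.8]
tcp_rot: [180.0, 0.1, -5.1]
ft_force: [-1.0, -0.7, -1.2]
finger_gap: 49.2
grip_force: 52.6
```

Request:
play_rows([
  [[0, 0, 1, 0, 0, 0], [0, 0, 1, 0, 0, 0], [0, 0, 1, 0, 0, 0]],
])

```text
time: 23.25
tool_pos: [607.8, 140.9, 60.3]
tcp_rot: [-180.0, -0.1, -5.3]
ft_force: [0.0, 0.6, 0.1]
finger_gap: 49.1
grip_force: 52.6
```

Run:
```python
from h import *
s=sensors.sense();print(s['tool_pos'],s['tcp_rot'],s['finger_gap'])
print(plan(*V(62.5,0)[:2],22,np.degrees(np.load('vise.npy')[2])))
```

```text
[607.79707465 140.89595457  60.32750924] [-1.79985754e+02 -6.30200371e-02 -5.30476818e+00] 49.12121441459328
[0.04, 0.03, 3.83, -0.01, -0.06, 0.0]
```

Request:
play_rows([
  [[0, 0, 1.2, 0, 0, 0], [0, 0, 2.4, 0, 0, 0], [0, 0, 3.2, 0, 0, 0], [0, 0, 3.7, 0, 0, 0], [0, 0, 3.7, 0, 0, 0]],
])

```text
time: 23.75
tool_pos: [606.9, 141.0, 21.8]
tcp_rot: [180.0, 0.0, -5.3]
ft_force: [0.7, -0.1, -0.3]
finger_gap: 49.1
grip_force: 52.7
```

Run:
```python
from h import *
b=snap('scene')
B=cv2.resize(b['pixels'][165:275,260:370,::-1],(500,500),interpolation=cv2.INTER_CUBIC)
cv2.imwrite('pics/p2.png',B); s=sensors.sense(); print(s['ft_force'],s['tool_pos'])
```

```text
[ 0.19430552  0.16419895 -0.12584319] [607.01416026 141.08744492  21.92121729]
```

View pics/p2.png

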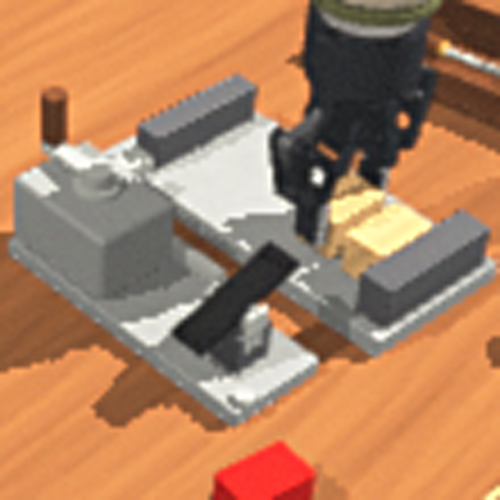

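The second blank sits flat beside the first, around (360,220). Releasing it and fetching the next.

Request:
play_rows([
  [[0, 0, 0, 0, 0, 0], [0, 0, 0, 0, 0, 0], [0, 0, 0, 0, 0, 0]],
], jaw=0.9)

```text
time: 24.1
tool_pos: [607.3, 141.2, 22.4]
tcp_rot: [-180.0, -0.0, -5.3]
ft_force: [0.0, -0.4, 1.1]
finger_gap: 77.3
grip_force: 0.0
```

Request:
play_rows([
  [[0, 0, -3, 0, 0, 0], [0, 0, -7, 0, 0, 0], [0, 0, -11, 0, 0, 0], [0, 0, -13, 0, 0, -4], [0, 0, -13, 0, 0, -9.3]],
])

```text
time: 24.6
tool_pos: [610.1, 141.6, 157.9]
tcp_rot: [-180.0, -0.5, 4.2]
ft_force: [0.6, -0.4, 0.1]
finger_gap: 77.1
grip_force: 0.0
```

Request:
play_rows([
  [[0, 0, 0, 0, 0, 0], [0, 0, 0, 0, 0, 0]],
])

```text
time: 24.8
tool_pos: [606.7, 141.1, 151.7]
tcp_rot: [180.0, 0.1, 3.9]
ft_force: [-0.6, 0.9, -0.4]
finger_gap: 76.8
grip_force: 0.0
```

Run:
```python
from h import *
a=snap('top');b=snap('scene')
print(*fitblank([a,b],442,-193.5),*fitblank([a,b],585,-341))
print(plan(442.8,-194,50,4))
```

```text
442.3 -193.9 2.3 44.9 585.1 -341.6 34.8 48.6
[-18.59, 32.31, 10.15, 0.01, 0.11, -0.1]
```

Request:
play_rows([
  [[-2.5, 4.2, 0, 0, 0, 0], [-5, 8.4, 0, 0, 0, 0], [-7.5, 12.6, 0, 0, 0, 0], [-10, 16.8, 0, 0, 0, 0], [-12.5, 21, 0, 0, 0, 0]],
])

```text
time: 25.4
tool_pos: [495.6, -78.4, 151.5]
tcp_rot: [-180.0, 0.1, 4.0]
ft_force: [0.8, -0.8, 0.9]
finger_gap: 76.9
grip_force: 0.0
```

Request:
play_rows([
  [[-2.5, 4.2, 0, 0, 0, 0], [-5, 8.4, 0, 0, 0, 0], [-6.1, 11.3, 3, 0, 0, 0], [-6.1, 11.3, 7, 0, 0, 0], [-6.1, 11.3, 10, 0, 0, 0]],
])

```text
time: 25.9
tool_pos: [442.7, -194.8, 49.9]
tcp_rot: [-179.9, 0.1, 3.8]
ft_force: [0.1, -0.7, -0.9]
finger_gap: 77.0
grip_force: 0.0
```

Request:
play_rows([
  [[0, 0, 1, 0, 0, 1], [0, 0, 2.4, 0, 0, 1], [0, 0, 3.6, 0, 0, 1], [0, 0, 4.4, 0, 0, 1], [0, 0, 4.7, 0, 0, 1]],
])

```text
time: 26.4
tool_pos: [444.4, -193.9, 5.0]
tcp_rot: [-180.0, 0.0, 3.0]
ft_force: [-0.1, -0.6, -0.6]
finger_gap: 76.7
grip_force: 0.0
```

Request:
play_rows([
  [[0, 0, 0, 0, 0, 0], [0, 0, 0, 0, 0, 0], [0, 0, 0, 0, 0, 0], [0, 0, 0, 0, 0, 0], [0, 0, 0, 0, 0, 0]],
], jaw=0.3)

```text
time: 26.9
tool_pos: [445.2, -194.6, 6.4]
tcp_rot: [179.9, -0.1, 3.0]
ft_force: [-1.0, 0.6, 6.0]
finger_gap: 49.4
grip_force: 51.7
```

Run:
```python
from h import *
s=sensors.sense();print(s['tool_pos'],s['tcp_rot'],s['finger_gap'],s['grip_force'])
yaw=np.degrees(np.load('vise.npy')[2])
s['tcp_rot'][:]=[180,0,yaw]; print(plan(*V(26.5,0)[:2],22,yaw,s))
```

```text
[ 445.17729877 -194.5893273     6.35376577] [ 1.79941990e+02 -1.00791499e-01  3.02292479e+00] 49.44628818261521 51.66447803378105
[9.53, -34.88, -1.56, 0.0, 0.0, 0.0]
```

Request:
play_rows([
  [[0, 0, -3, 0, 0, 0], [0, 0, -7, 0, 0, 4], [0, 0, -11, 0, 0, 8.3], [0, 0, -15, 0, 0, 8.3], [0, 0, -15, 0, 0, 8.3]],
])

```text
time: 27.4
tool_pos: [447.7, -196.1, 162.1]
tcp_rot: [179.7, -0.6, -5.3]
ft_force: [1.3, -0.7, -0.9]
finger_gap: 49.1
grip_force: 51.5
```

Request:
play_rows([
  [[1.2, -4.5, 0, 0, 0, 0], [2.4, -9, 0, 0, 0, 0], [3.6, -13.5, 0, 0, 0, 0], [4.8, -18, 0, 0, 0, 0], [6, -22.5, 0, 0, 0, 0]],
])

```text
time: 27.9
tool_pos: [524.6, 26.2, 154.6]
tcp_rot: [180.0, 0.0, -5.3]
ft_force: [0.6, -0.7, -0.9]
finger_gap: 49.6
grip_force: 51.5
```

Request:
play_rows([
  [[1.2, -4.5, 0, 0, 0, 0], [2.4, -9, 0, 0, 0, 0], [3.6, -12.4, 2, 0, 0, 0], [3.6, -12.4, 6, 0, 0, 0], [3.6, -12.4, 9.4, 0, 0, 0]],
])

```text
time: 28.4
tool_pos: [571.6, 146.0, 59.2]
tcp_rot: [180.0, 0.0, -5.1]
ft_force: [-0.2, -0.4, -0.9]
finger_gap: 49.5
grip_force: 51.6
```

Request:
play_rows([
  [[0, 0, 0, 0, 0, 0], [0, 0, 0, 0, 0, 0], [0, 0, 0, 0, 0, 0]],
])

```text
time: 28.7
tool_pos: [573.5, 144.5, 63.6]
tcp_rot: [-180.0, -0.2, -5.3]
ft_force: [0.1, 0.6, -0.3]
finger_gap: 49.6
grip_force: 51.5
```

Run:
```python
from h import *
s=sensors.sense();print(s['tool_pos'],s['tcp_rot'],s['finger_gap'])
print(plan(*V(27,0)[:2],22.5,np.degrees(np.load('vise.npy')[2])))
```

```text
[573.47274398 144.52479759  63.60490285] [-1.79953484e+02 -1.74374241e-01 -5.30088701e+00] 49.62418723292093
[-0.07, 0.08, 4.11, -0.05, -0.17, 0.01]
```

Request:
play_rows([
  [[0, 0, 1.2, 0, 0, 0], [0, 0, 2.4, 0, 0, 0], [0, 0, 3.4, 0, 0, 0], [0, 0, 4, 0, 0, 0], [0, 0, 4, 0, 0, 0]],
])

```text
time: 29.2
tool_pos: [571.6, 144.3, 21.6]
tcp_rot: [180.0, 0.1, -5.3]
ft_force: [-5.4, -1.5, 10.4]
finger_gap: 49.3
grip_force: 53.6
```

Request:
play_rows([
  [[0, 0, 0, 0, 0, 0], [0, 0, 0, 0, 0, 0], [0, 0, 0, 0, 0, 0]],
], jaw=0.9)

```text
time: 29.5
tool_pos: [571.7, 144.5, 20.9]
tcp_rot: [180.0, 0.0, -5.3]
ft_force: [-0.8, -0.1, 0.5]
finger_gap: 77.0
grip_force: 0.0
```

Request:
play_rows([
  [[0, 0, -3, 0, 0, -5], [0, 0, -7, 0, 0, -13], [0, 0, -11, 0, 0, -21], [0, 0, -13, 0, 0, -29], [0, 0, -13, 0, 0, -37]],
])

```text
time: 30.0
tool_pos: [574.7, 145.1, 156.2]
tcp_rot: [179.8, -0.4, 32.1]
ft_force: [0.1, 0.1, -0.8]
finger_gap: 77.1
grip_force: 0.0
```

Request:
play_rows([
  [[0, 0, 0, 0, 0, -3.1], [0, 0, 0, 0, 0, -3.1], [0, 0, 0, 0, 0, -3.1]],
])

```text
time: 30.3
tool_pos: [571.7, 144.5, 150.9]
tcp_rot: [-180.0, 0.0, 34.7]
ft_force: [-0.2, 0.8, -0.3]
finger_gap: 76.8
grip_force: 0.0
```

Run:
```python
from h import *
a=snap('top');b=snap('scene')
print(*fitblank([a,b],585,-341))
print(plan(586,-341.5,50,34.8))
```

```text
585.1 -341.4 35.0 50.6
[-26.52, 40.76, 10.09, -0.02, 0.04, -0.06]
```

Request:
play_rows([
  [[-2.7, 4.1, 0, 0, 0, 0], [-5.3, 8.2, 0, 0, 0, 0], [-8, 12.3, 0, 0, 0, 0], [-10.6, 16.3, 0, 0, 0, 0], [-13.3, 20.4, 0, 0, 0, 0]],
])

```text
time: 30.9
tool_pos: [579.0, -100.6, 151.2]
tcp_rot: [-180.0, -0.0, 34.8]
ft_force: [1.6, 0.1, 0.2]
finger_gap: 76.9
grip_force: 0.0
```

Request:
play_rows([
  [[-2.7, 4.1, 0, 0, 0, 0], [-5.3, 8.2, 0, 0, 0, 0], [-8, 12.3, 0, 0, 0, 0], [-10.6, 16.3, 0, 0, 0, 0], [-13.2, 20.4, 0, 0, 0, 0]],
])

```text
time: 31.4
tool_pos: [587.0, -343.6, 151.0]
tcp_rot: [-180.0, -0.0, 34.8]
ft_force: [0.4, 1.6, 0.7]
finger_gap: 76.7
grip_force: 0.0
```

Request:
play_rows([
  [[0, 0, 3, 0, 0, 0], [0, 0, 6, 0, 0, 0], [0, 0, 9, 0, 0, 0], [0, 0, 10, 0, 0, 0], [0, 0, 10, 0, 0, 0]],
])

```text
time: 31.9
tool_pos: [585.9, -340.6, 48.8]
tcp_rot: [-179.8, 0.1, 34.8]
ft_force: [-0.2, 0.4, 0.3]
finger_gap: 76.8
grip_force: 0.0
```

Request:
play_rows([
  [[0, 0, 1.2, 0, 0, 0], [0, 0, 2.4, 0, 0, 0], [0, 0, 3.6, 0, 0, 0], [0, 0, 4.4, 0, 0, 0], [0, 0, 4.6, 0, 0, 0]],
])

```text
time: 32.4
tool_pos: [586.5, -341.0, 3.5]
tcp_rot: [-179.9, 0.1, 34.8]
ft_force: [-0.2, 0.7, 0.4]
finger_gap: 76.7
grip_force: 0.0
```

Request:
play_rows([
  [[0, 0, 0, 0, 0, 0], [0, 0, 0, 0, 0, 0], [0, 0, 0, 0, 0, 0], [0, 0, 0, 0, 0, 0], [0, 0, 0, 0, 0, 0]],
], jaw=0.3)

```text
time: 32.9
tool_pos: [587.9, -342.1, 6.1]
tcp_rot: [179.9, -0.0, 34.8]
ft_force: [-0.3, -0.1, 2.5]
finger_gap: 49.3
grip_force: 53.0
```

Run:
```python
from h import *
s=sensors.sense();print(s['tool_pos'],s['tcp_rot'],s['finger_gap'],s['grip_force'])
yaw=np.degrees(np.load('vise.npy')[2])
s['tcp_rot'][:]=[180,0,yaw]; print(plan(*V(-10,0)[:2],22,yaw,s))
```

```text
[ 587.90329242 -342.05214982    6.08965536] [ 1.79929059e+02 -2.64677499e-02  3.48236989e+01] 49.330463096089346 52.99702763557434
[-9.7, -48.24, -1.59, 0.0, 0.0, 0.0]
```

Request:
play_rows([
  [[0, 0, -3, 0, 0, 0], [0, 0, -7, 0, 0, 8], [0, 0, -11, 0, 0, 16], [0, 0, -15, 0, 0, 24], [0, 0, -15, 0, 0, 32]],
])

```text
time: 33.4
tool_pos: [590.9, -344.0, 164.1]
tcp_rot: [179.6, -0.6, 2.5]
ft_force: [1.6, -0.3, -0.6]
finger_gap: 48.8
grip_force: 52.6
```

Request:
play_rows([
  [[0, 0, 0, 0, 0, 8.1], [0, 0, 0, 0, 0, 8.1]],
])

```text
time: 33.6
tool_pos: [587.4, -341.7, 155.6]
tcp_rot: [180.0, -0.0, -5.4]
ft_force: [0.7, -0.1, -1.4]
finger_gap: 49.1
grip_force: 52.6
```

Request:
play_rows([
  [[-1, -4.8, 0, 0, 0, 0], [-2, -9.6, 0, 0, 0, 0], [-3, -14.4, 0, 0, 0, 0], [-4, -19.2, 0, 0, 0, 0], [-5, -24, 0, 0, 0, 0]],
])

```text
time: 34.1
tool_pos: [558.8, -96.2, 154.7]
tcp_rot: [-180.0, 0.0, -5.0]
ft_force: [1.4, 0.1, 0.7]
finger_gap: 49.4
grip_force: 52.7
```

Request:
play_rows([
  [[-1, -4.8, 0, 0, 0, 0], [-2, -9.6, 0, 0, 0, 0], [-3, -14.4, 0, 0, 0, 0], [-4, -19.2, 0, 0, 0, 0], [-4.7, -24.2, 0, 0, 0, 0]],
])

```text
time: 34.6
tool_pos: [534.1, 148.5, 155.0]
tcp_rot: [180.0, 0.0, -5.0]
ft_force: [1.2, 0.6, -0.6]
finger_gap: 49.2
grip_force: 52.7
```

Request:
play_rows([
  [[0, 0, 3, 0, 0, 0], [0, 0, 6, 0, 0, 0], [0, 0, 9.4, 0, 0, 0], [0, 0, 9.4, 0, 0, 0], [0, 0, 9.4, 0, 0, 0]],
])

```text
time: 35.1
tool_pos: [534.3, 146.5, 60.9]
tcp_rot: [180.0, 0.1, -5.1]
ft_force: [0.3, -0.4, 0.8]
finger_gap: 49.5
grip_force: 52.7
```

Run:
```python
from h import *
s=sensors.sense();print(s['tool_pos'],s['tcp_rot'],s['finger_gap'])
print(plan(*V(-9.5,0)[:2],22.2,np.degrees(np.load('vise.npy')[2])))
```

```text
[534.27861822 146.49921117  60.88478215] [ 1.79962384e+02  1.38120360e-01 -5.13770933e+00] 49.512120199513554
[0.22, -0.09, 3.87, 0.04, 0.14, 0.17]
```

Request:
play_rows([
  [[0.2, 0, 1.2, 0, 0, 0], [0.2, 0, 2.4, 0, 0, 0], [0.2, 0, 3.4, 0, 0, 0], [0.2, 0, 3.9, 0, 0, 0], [0.2, 0, 3.9, 0, 0, 0]],
])

```text
time: 35.6
tool_pos: [543.4, 146.6, 31.3]
tcp_rot: [-179.9, -0.7, -5.2]
ft_force: [-17.0, -7.3, 48.7]
finger_gap: 49.1
grip_force: 82.8
```

Request:
play_rows([
  [[0, 0, 0, 0, 0, 0], [0, 0, 0, 0, 0, 0], [0, 0, 0, 0, 0, 0]],
], jaw=0.9)

```text
time: 35.9
tool_pos: [537.8, 146.5, 22.9]
tcp_rot: [-180.0, -0.1, -5.3]
ft_force: [-0.2, 0.4, -0.9]
finger_gap: 76.8
grip_force: 0.0
```

Request:
play_rows([
  [[0, 0, -3, 0, 0, 0], [0, 0, -7, 0, 0, 0], [0, 0, -11, 0, 0, 0], [0, 0, -13, 0, 0, 0], [0, 0, -13, 0, 0, 0]],
])

```text
time: 36.4
tool_pos: [539.8, 147.0, 156.6]
tcp_rot: [-179.9, -0.4, -5.3]
ft_force: [0.4, -0.1, 0.1]
finger_gap: 77.1
grip_force: 0.0
```

Request:
play_rows([
  [[-2, 4, 0, 0, 0, 0], [-4, 8, 0, 0, 0, 0], [-6.8, 12, 0, 0, 0, 0], [-6.8, 13.5, 0, 0, 0, 0], [-6.8, 13.5, 0, 0, 0, 0]],
], jaw=0.7)

```text
time: 36.9
tool_pos: [455.6, 16.6, 150.8]
tcp_rot: [180.0, 0.1, -5.4]
ft_force: [0.2, 0.3, -0.6]
finger_gap: 59.8
grip_force: 0.0
```

Run:
```python
from h import *
s=sensors.sense();print(s['tool_pos'],s['tcp_rot'],inv(*s['tool_pos'][:2]))
a=snap('top');b=snap('scene')
A=a['pixels'][155:260,180:285,::-1]; B=b['pixels'][165:270,260:365,::-1]
cv2.imwrite('pics/k.png',np.hstack([cv2.resize(x,(400,400),interpolation=cv2.INTER_CUBIC) for x in(A,B)]))
print(px(b,V(-77,-135,118)),px(b,V(-77,-135,80)))
```

```text
[455.56918046  16.62741911 150.75828126] [ 1.79970305e+02  1.10130885e-01 -5.42239509e+00] [ -78.  -137.5]
[271.3934977  185.64842368] [271.2525713  196.04419645]
```

View pics/k.png

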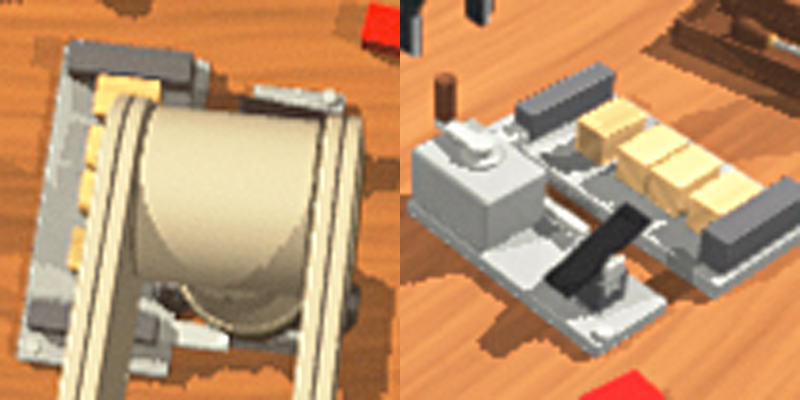

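The four blanks lie flat in a row, with the last one about 10 mm apart at (610,130). The knob is at (445,97), as predicted. Gripping the knob.

Request:
play_rows([
  [[0.1, -0.2, 2, 0, 0, 0], [0.1, -0.2, 4, 0, 0, 0], [0.1, -0.2, 5.4, 0, 0, 0], [0.1, -0.2, 6.2, 0, 0, 0], [0.1, -0.2, 6.2, 0, 0, 0]],
])

```text
time: 37.5
tool_pos: [457.3, 20.8, 88.9]
tcp_rot: [-180.0, 0.2, -5.2]
ft_force: [-0.8, 0.6, 0.2]
finger_gap: 59.6
grip_force: 0.0
```

Request:
play_rows([
  [[0, 0, 0, 0, 0, 0], [0, 0, 0, 0, 0, 0], [0, 0, 0, 0, 0, 0], [0, 0, 0, 0, 0, 0], [0, 0, 0, 0, 0, 0]],
], jaw=0, squeeze=40)

```text
time: 38.0
tool_pos: [459.0, 20.1, 91.3]
tcp_rot: [180.0, -0.1, -5.3]
ft_force: [-0.9, 0.0, 6.1]
finger_gap: 16.8
grip_force: 39.1
```

Run:
```python
from h import *
s=sensors.sense();print(s['tool_pos'],s['ft_force'],s['finger_gap'],s['grip_force'],inv(*s['tool_pos'][:2]))
```

```text
[458.98226527  20.08480991  91.34372698] [-0.86485614  0.02834849  6.05494012] 16.843262317555002 39.07140076160431 [ -74.9 -133.7]
```

Run:
```python
import numpy as np
for c in range(6):
    t0=c*1.25; print(c,[[round(float(4.2*(np.cos(t0)-np.cos(t))),1),round(float(4.2*(np.sin(t0)-np.sin(t))),1)] for t in t0+.25*np.arange(1,6)])
```

```text
0 [[0.1, -1.0], [0.5, -2.0], [1.1, -2.9], [1.9, -3.5], [2.9, -4.0]]
1 [[1.0, -0.2], [2.1, -0.1], [3.1, 0.2], [4.0, 0.7], [4.7, 1.5]]
2 [[0.5, 0.9], [0.8, 1.9], [0.8, 3.0], [0.6, 4.0], [0.1, 4.9]]
3 [[-0.7, 0.8], [-1.6, 1.4], [-2.6, 1.7], [-3.6, 1.8], [-4.6, 1.6]]
4 [[-1.0, -0.4], [-1.8, -1.1], [-2.4, -1.9], [-2.8, -2.9], [-3.0, -3.9]]
5 [[0.1, -1.0], [0.4, -2.0], [1.0, -2.9], [1.8, -3.6], [2.7, -4.1]]
```

Request:
play_rows([
  [[0.1, -1.0, 0, 0, 0, 0], [0.5, -2.0, 0, 0, 0, 0], [1.1, -2.9, 0, 0, 0, 0], [1.9, -3.5, 0, 0, 0, 0], [2.9, -4.0, 0, 0, 0, 0]],
])

```text
time: 38.5
tool_pos: [491.4, 57.5, 91.3]
tcp_rot: [180.0, -0.1, -5.3]
ft_force: [-2.1, -5.3, 7.4]
finger_gap: 16.4
grip_force: 39.4
```

Run:
```python
from h import *
s=sensors.sense();print(s['ft_force'],s['finger_gap'],s['grip_force'],inv(*s['tool_pos'][:2]))
```

```text
[-2.08570807 -5.28613486  7.44326963] 16.39482322837749 39.408186078071594 [-46.1 -93.5]
```

Request:
play_rows([
  [[1.0, -0.2, 0, 0, 0, 0], [2.1, -0.1, 0, 0, 0, 0], [3.1, 0.2, 0, 0, 0, 0], [4.0, 0.7, 0, 0, 0, 0], [4.7, 1.5, 0, 0, 0, 0]],
])

```text
time: 39.0
tool_pos: [536.8, 38.2, 91.3]
tcp_rot: [-180.0, -0.0, -5.3]
ft_force: [-5.0, 0.8, 9.0]
finger_gap: 16.7
grip_force: 39.6
```

Request:
play_rows([
  [[0.5, 0.9, 0, 0, 0, 0], [0.8, 1.9, 0, 0, 0, 0], [0.8, 3.0, 0, 0, 0, 0], [0.6, 4.0, 0, 0, 0, 0], [0.1, 4.9, 0, 0, 0, 0]],
])

```text
time: 39.5
tool_pos: [533.4, -10.5, 91.3]
tcp_rot: [-179.9, -0.1, -5.3]
ft_force: [-0.6, 3.8, 6.4]
finger_gap: 16.6
grip_force: 39.3
```

Run:
```python
from h import *
s=sensors.sense();print(s['ft_force'],s['finger_gap'],s['grip_force'],inv(*s['tool_pos'][:2]))
b=snap('scene')
cv2.imwrite('pics/k2.png',cv2.resize(b['pixels'][165:270,260:365,::-1],(500,500),interpolation=cv2.INTER_CUBIC))
```

```text
[-0.60066011  3.76144418  6.40147752] 16.600168339869917 39.321842193603516 [   2.  -157.3]
```

View pics/k2.png

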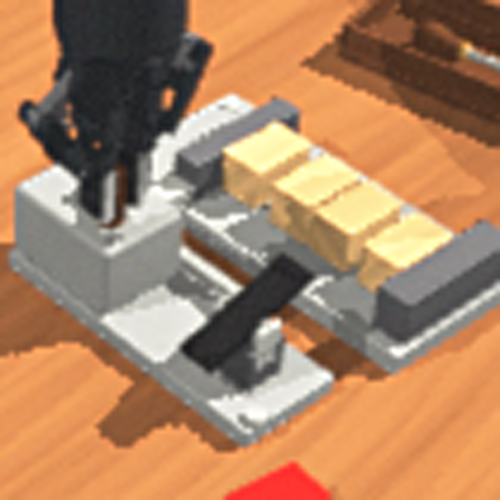

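The jaw has almost reached the leftmost blank at (225,165), and the row is straight. Cranking on.

Request:
play_rows([
  [[-0.7, 0.8, 0, 0, 0, 0], [-1.6, 1.4, 0, 0, 0, 0], [-2.6, 1.7, 0, 0, 0, 0], [-3.6, 1.8, 0, 0, 0, 0], [-4.6, 1.6, 0, 0, 0, 0]],
])

```text
time: 40.05
tool_pos: [486.0, -23.1, 91.3]
tcp_rot: [180.0, -0.2, -5.3]
ft_force: [4.1, 0.0, 5.0]
finger_gap: 16.3
grip_force: 39.7
```

Request:
play_rows([
  [[-1.0, -0.4, 0, 0, 0, 0], [-1.8, -1.1, 0, 0, 0, 0], [-2.4, -1.9, 0, 0, 0, 0], [-2.8, -2.9, 0, 0, 0, 0], [-3.0, -3.9, 0, 0, 0, 0]],
])

```text
time: 40.55
tool_pos: [458.8, 18.3, 91.3]
tcp_rot: [179.9, -0.0, -5.3]
ft_force: [-0.3, -3.4, 9.0]
finger_gap: 16.4
grip_force: 40.1
```

Run:
```python
from h import *
s=sensors.sense();print(s['ft_force'],s['finger_gap'],s['grip_force'],inv(*s['tool_pos'][:2]))
b=snap('scene')
cv2.imwrite('pics/k3.png',cv2.resize(b['pixels'][165:270,260:365,::-1],(500,500),interpolation=cv2.INTER_CUBIC))
for c in (6.25,6.75,7.25):
    t0=c; print(c,[[round(float(4.2*(np.cos(t0)-np.cos(t))),2),round(float(4.2*(np.sin(t0)-np.sin(t))),2)] for t in t0+.1*np.arange(1,6)])
```

```text
[-0.32603417 -3.36969417  9.01635419] 16.355383228355702 40.056660175323486 [ -74.9 -135.5]
6.25 [[0.01, -0.42], [0.06, -0.84], [0.15, -1.25], [0.28, -1.65], [0.45, -2.03]]
6.75 [[0.21, -0.36], [0.45, -0.71], [0.73, -1.02], [1.03, -1.31], [1.37, -1.57]]
7.25 [[0.36, -0.22], [0.73, -0.4], [1.13, -0.55], [1.53, -0.66], [1.95, -0.72]]
```

View pics/k3.png

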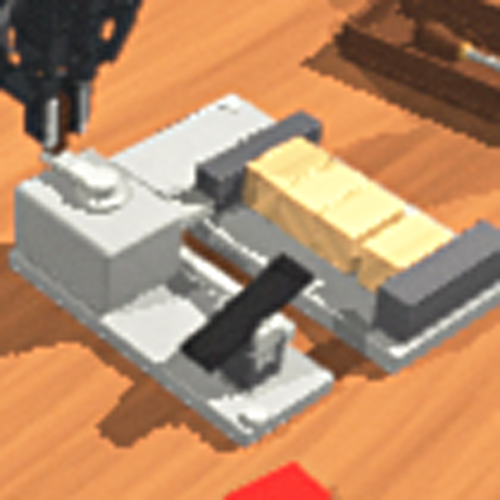

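The gaps are nearly closed. Continuing slowly while watching the force.

Request:
play_rows([
  [[0, -0.4, 0, 0, 0, 0], [0.1, -0.8, 0, 0, 0, 0], [0.15, -1.25, 0, 0, 0, 0], [0.3, -1.65, 0, 0, 0, 0], [0.45, -2.0, 0, 0, 0, 0]],
])

```text
time: 41.1
tool_pos: [465.2, 38.4, 91.2]
tcp_rot: [180.0, 0.0, -5.3]
ft_force: [-5.0, -1.9, 11.9]
finger_gap: 16.9
grip_force: 40.4
```

Request:
play_rows([
  [[0.1, -0.2, 0, 0, 0, 0], [0.2, -0.35, 0, 0, 0, 0], [0.2, -0.35, 0, 0, 0, 0]],
])

```text
time: 41.4
tool_pos: [467.6, 41.9, 91.3]
tcp_rot: [180.0, -0.0, -5.3]
ft_force: [-3.7, 0.1, 12.0]
finger_gap: 16.7
grip_force: 40.3
```

Request:
play_rows([
  [[0.1, -0.2, 0, 0, 0, 0], [0.25, -0.35, 0, 0, 0, 0], [0.25, -0.35, 0, 0, 0, 0]],
])

```text
time: 41.7
tool_pos: [470.5, 45.2, 91.3]
tcp_rot: [180.0, -0.0, -5.3]
ft_force: [-3.6, 1.9, 11.3]
finger_gap: 16.5
grip_force: 40.3
```

Run:
```python
from h import *
s=sensors.sense();print(s['ft_force'],s['finger_gap'],s['grip_force'],inv(*s['tool_pos'][:2]))
```

```text
[-3.59574033  1.86020846 11.25411623] 16.525452034370762 40.322518944740295 [ -65.8 -107.7]
```

Request:
play_rows([
  [[0.14, -0.16, 0, 0, 0, 0], [0.28, -0.31, 0, 0, 0, 0], [0.28, -0.31, 0, 0, 0, 0]],
])

```text
time: 42.0
tool_pos: [473.5, 48.1, 91.3]
tcp_rot: [-180.0, -0.0, -5.3]
ft_force: [-3.5, 2.5, 11.0]
finger_gap: 16.6
grip_force: 40.3
```

Request:
play_rows([
  [[0.16, -0.14, 0, 0, 0, 0], [0.31, -0.28, 0, 0, 0, 0], [0.31, -0.28, 0, 0, 0, 0]],
])

```text
time: 42.3
tool_pos: [476.9, 50.6, 91.3]
tcp_rot: [-180.0, -0.0, -5.3]
ft_force: [-3.7, 1.4, 11.1]
finger_gap: 16.6
grip_force: 40.3
```

```bash
cat >> h.py <<'E'
def crank():
    s=sensors.sense(); x,y=inv(*s['tool_pos'][:2]); t=np.arctan2(y+135-1,-(x+35-2)); p=np.load('vise.npy')[2]
    f=T([0,0,-p],[*s['ft_force'][:2],0]); d=np.array([np.sin(t),np.cos(t)])
    print('theta',round(t+2*np.pi,3),'r',round(np.hypot(x+33,y+134),1),'tang',round(-f[:2]@d,1),'rad',round(f[:2]@[-d[1],d[0]],1),'next .1rad tool',[round(4.2*(np.cos(t)-np.cos(t+.1)),2),round(4.2*(np.sin(t)-np.sin(t+.1)),2)])
E
python3 -c "
from h import *
crank()"
```

```text
theta 7.161 r 42.1 tang 2.2 rad 3.3 next .1rad tool [np.float64(0.34), np.float64(-0.25)]
```

Request:
play_rows([
  [[0.17, -0.12, 0, 0, 0, 0], [0.34, -0.25, 0, 0, 0, 0], [0.34, -0.25, 0, 0, 0, 0]],
])

```text
time: 42.6
tool_pos: [480.5, 52.9, 91.3]
tcp_rot: [-180.0, -0.0, -5.3]
ft_force: [-4.1, 2.2, 11.4]
finger_gap: 16.6
grip_force: 40.3
```

```bash
python3 -c "
from h import *
crank()"
```

```text
theta 7.261 r 42.1 tang 2.5 rad 3.9 next .1rad tool [np.float64(0.36), np.float64(-0.22)]
```

Request:
play_rows([
  [[0.18, -0.11, 0, 0, 0, 0], [0.36, -0.22, 0, 0, 0, 0], [0.36, -0.22, 0, 0, 0, 0]],
])

```text
time: 42.9
tool_pos: [482.2, 53.8, 91.1]
tcp_rot: [179.9, 0.3, -5.3]
ft_force: [-16.4, -3.5, 21.0]
finger_gap: 16.4
grip_force: 41.4
```

```bash
python3 -c "
from h import *
crank()"
```

```text
theta 7.307 r 42.1 tang 16.3 rad 4.1 next .1rad tool [np.float64(0.37), np.float64(-0.2)]
```

Request:
play_rows([
  [[-0.05, 0.03, 0, 0, 0, 0], [-0.05, 0.03, 0, 0, 0, 0]],
])

```text
time: 43.1
tool_pos: [482.0, 53.7, 91.1]
tcp_rot: [179.9, 0.2, -5.3]
ft_force: [-14.4, -2.4, 19.5]
finger_gap: 16.5
grip_force: 41.3
```

```bash
python3 -c "
from h import *
crank()"
```

```text
theta 7.302 r 42.2 tang 14.0 rad 4.3 next .1rad tool [np.float64(0.37), np.float64(-0.2)]
```

Request:
play_rows([
  [[0, 0, 0, 0, 0, 0], [0, 0, 0, 0, 0, 0], [0, 0, 0, 0, 0, 0], [0, 0, 0, 0, 0, 0]],
], jaw=0.6)

```text
time: 43.5
tool_pos: [483.5, 54.3, 90.0]
tcp_rot: [180.0, 0.0, -5.3]
ft_force: [0.6, -0.6, -0.3]
finger_gap: 51.1
grip_force: 0.0
```

Request:
play_rows([
  [[0, 0, -3, 0, 0, 0], [0, 0, -6, 0, 0, 0], [0, 0, -7, 0, 0, 0], [0, 0, -7, 0, 0, 0], [0, 0, -7, 0, 0, 0]],
])

```text
time: 44.0
tool_pos: [483.4, 54.3, 159.2]
tcp_rot: [180.0, 0.1, -5.3]
ft_force: [0.6, 0.0, -0.1]
finger_gap: 51.2
grip_force: 0.0
```

```bash
python3 -c "
from h import *
s=sensors.sense();print(inv(*s['tool_pos'][:2]));print(plan(*V(95,-101)[:2],90,-5.3))"
```

```text
[-53.7 -97.4]
[14.88, 0.37, 6.91, 0.01, 0.05, 0.02]
```

Request:
play_rows([
  [[4, 0.1, 0, 0, 0, 0], [8, 0.2, 0, 0, 0, 0], [12, 0.3, 0, 0, 0, 0], [14.9, 0.4, 0, 0, 0, 0], [14.9, 0.4, 0, 0, 0, 0]],
], jaw=0)

```text
time: 44.5
tool_pos: [632.9, 35.9, 156.6]
tcp_rot: [180.0, 0.2, -5.3]
ft_force: [-0.7, 0.6, -0.5]
finger_gap: 0.2
grip_force: 0.0
```

Request:
play_rows([
  [[0, 0, 3, 0, 0, 0], [0, 0, 6, 0, 0, 0], [0, 0, 7.5, 0, 0, 0], [0, 0, 8.2, 0, 0, 0], [0, 0, 8.2, 0, 0, 0]],
])

```text
time: 45.0
tool_pos: [630.7, 36.7, 77.1]
tcp_rot: [180.0, 0.1, -5.3]
ft_force: [-0.9, 1.3, 0.0]
finger_gap: -0.2
grip_force: 0.0
```

Request:
play_rows([
  [[0, 0, 0.5, 0, 0, 0], [0, 0, 1, 0, 0, 0], [0, 0, 1.5, 0, 0, 0], [0, 0, 1.9, 0, 0, 0], [0, 0, 1.9, 0, 0, 0]],
])

```text
time: 45.5
tool_pos: [631.1, 36.6, 58.3]
tcp_rot: [180.0, 0.1, -5.3]
ft_force: [0.5, -0.1, -0.3]
finger_gap: 0.2
grip_force: 0.0
```

Request:
play_rows([
  [[0, 0, 0.3, 0, 0, 0], [0, 0, 0.5, 0, 0, 0], [0, 0, 0.5, 0, 0, 0]],
])

```text
time: 45.8
tool_pos: [632.1, 36.5, 55.1]
tcp_rot: [180.0, -0.0, -5.3]
ft_force: [-2.2, 0.7, 5.7]
finger_gap: -0.3
grip_force: 2.5
```

Request:
play_rows([
  [[0, 0, -3, 0, 0, 0], [0, 0, -7, 0, 0, 0], [0, 0, -11, 0, 0, 0], [0, 5, -13, 0, 0, 0], [0, 10, -13, 0, 0, 0]],
])

```text
time: 46.3
tool_pos: [625.5, -59.3, 189.3]
tcp_rot: [180.0, -0.5, -5.1]
ft_force: [1.7, -0.5, 0.5]
finger_gap: -0.1
grip_force: 0.0
```

Request:
play_rows([
  [[0, 5, 0, 0, 0, 0], [0, 10, 0, 0, 0, 0], [0, 15, 0, 0, 0, 0], [0, 15, 0, 0, 0, 0], [0, 15, 0, 0, 0, 0]],
])

```text
time: 46.8
tool_pos: [608.8, -210.0, 183.9]
tcp_rot: [-180.0, 0.0, -5.4]
ft_force: [0.3, 0.7, 0.2]
finger_gap: -0.1
grip_force: 0.0
```

Run:
```python
from h import *
a=snap('top');b=snap('scene')
A=a['pixels'][155:260,180:285,::-1]; B=b['pixels'][165:270,260:365,::-1]
cv2.imwrite('pics/f.png',np.hstack([cv2.resize(x,(400,400),interpolation=cv2.INTER_CUBIC) for x in(A,B)]))
```

```text
(no output)
```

View pics/f.png

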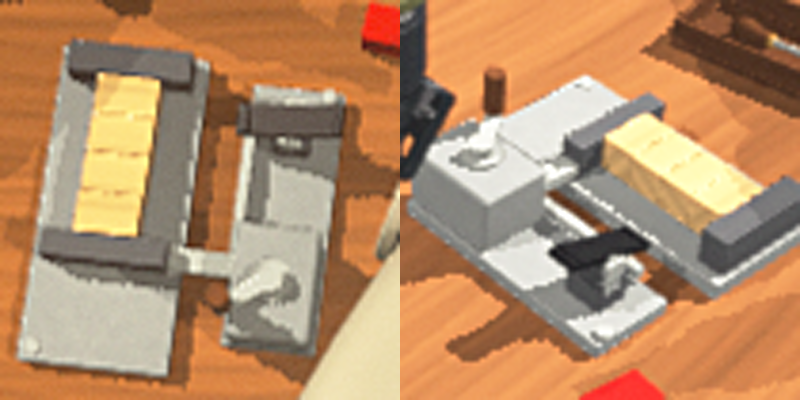

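The four blanks are clamped in a straight central row around (117,150). The rocker at (600,248) is back at its locked attitude and the gouge is still in the tray. Handing in.

```bash
python3 -c "
from bench import job
print(job.hand_in())"
```

```text
the job is handed in; nothing more can be done
None
```

The job is handed in: all four blanks are clamped tight in one straight row down the middle of the vise, the gouge is in the tray and the rocker is back at locked; two blanks met resistance while being set down (peaks of about 55 N and 49 N at the wrist), and the first, which caught the fixed jaw, was re-centred.

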